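# Load the jar bay behind its sprung gate

## Robot

A 7-joint arm with a two-finger parallel gripper is mounted at the origin on the work surface. World frame = base frame: x ahead of the robot, y to its left, z up, the work surface at z = 0. Lengths are in m, angles in degrees, forces in N, time in s.
With the tool pointing down it reaches from about 0.425 to 0.825 m from the base axis. Payload 3.6 kg.
Tool frame: the origin (TCP) lies midway between the tips of the shut fingers; the grasp point (between the pads) lies 19 mm behind it (manip.grip_depth is the distance from the TCP to the grasp point, in m); z points along the fingers, y is the line along which they close (so a half turn about z gives the same grasp; the last joint's range is limited). The gripper opens to 93 mm and grips with 3 to 60 N. Pads are 15 mm wide; open, the fingers measure 128 mm over their backs; the gripper's body (75 mm by 188 mm) begins 65 mm behind the grasp point.
Start: joints at [-74.112, 35.231, -0.722, 81.555, 0.464, 63.22, -2.315], TCP at [0.194, 0.62, 0.219] pointing down, gripper open.
Joint ranges: [-178.69, 178.69], [-17.37, 117.87], [-77.05, 75.6], [15.02, 138.74], [-78.02, 258.01], [0.78, 113.62], [-162.83, 162.83]. Speed limits (degrees/s): [159.86, 159.86, 180, 180, 180, 180, 180].

## Interface

Orientations are given as [roll, pitch, yaw] about the fixed x, y, z axes, in that order (R = Rz(yaw) Ry(pitch) Rx(roll)).
In Python, from station import manip, imaging, models gives the robot as it stands. The module is installed in compiled form; this text tells all that it offers.
- The arm moves only by the shell command python3 -m pendant 'ROWS' [FORCE]. ROWS is JSON, a list that holds one entry, the list of rows, each a list of 5 numbers: the shift along the tool's x, y, z scaled (see below), then the turn about the tool's z scaled (see below), then the finger opening in mm, from 0 to 93. In form: [[[dx, dy, dz, spin, jaw], ...]]. A call has 1 to 8 rows; each row shifts and turns the commanded pose from where the row before left it, along the tool's axes as they then stand; what a row does not reach is not made up. The controller multiplies each number of a shift by 1000 mm and each number of a turn by 2 rad. A row lasts 1/12 s, in which the tool goes at most 41.7 mm and 7.16 degrees, less where a joint would pass 70% of its speed; a pose out of reach is approached as far as the arm can. A call with a number of a shift or a turn outside -1 to 1 is refused whole. A call with a gripper value outside its range is refused whole. The fingers move at their own pace and stop on an object; FORCE is the grip in N (left out, the last holds). Time passes only in rows, so rows that do not move let the fingers close. It gives the time, the measured TCP pose, the force, the opening and the grip force at its end, in the units of the state.
- manip.get_state(): the state, without advancing time (a new reading comes with each control period).
- imaging.capture(name): name is "scene" or "top" or "wrist"; returns a dict with "image" (400x640x3 uint8, red, green, blue), "camera_matrix" (3x3 intrinsics, pixels), "camera_from_world" (4x4, takes a point from world to camera coordinates); the wrist camera has in their place "tool_from_camera" (4x4, takes a point from camera to tool coordinates, whose origin is the TCP and whose axes are the flange's). Camera axes: x right, y down, z forward; pixel columns grow to the right and rows downward; lengths in m; the calibration is good to about 2 mm. A picture is of the moment at which its call begins: read the wrist's pose just before it. There is no depth.
- manip.sign_off(): hands the job in; it is judged then, once.
Trained networks look in a picture, given as the dict that the camera call returned (one of the last four; its "shot" number tells which), for a name from the list of things; names that differ only in an ending like _2 or _b are one class to them, and where a whole thing is asked for, a point or a joint stands for the part that bears it (a point fixed in the world has none). Each returns a list of dicts, best first, with "p" (0 to 1); they miss things now and then, are a little off and sometimes report something else, mostly with a low value. They report only what shows in the picture. A call takes as long as a camera call. They do not tell look-alikes from the thing itself.
- models.look_for(picture, thing): "at" ([x, y, z] in m, in the coordinates of the camera as it stood for that picture, good to about 4 mm: the middle of the surface that is visible of it).
- models.masks_of(picture, thing): "mask" (400x640 bool, what is visible of it).
- models.tip_of(picture, thing): "at" ([x, y, z] in m, in the coordinates of the camera as it stood for that picture, good to about 4 mm: a listed point, or the origin of a listed thing).
The state is a dict: "t": time; "joint_positions": joint angles; "qvel": joint speeds; "tau": joint torques, N m; "position": TCP position; "ee_rot": TCP orientation; "wrist_force": force on the tool from outside, world axes, zero at the start; "torque": the same for the moment, N m; "finger_gap": opening from 0.0 (shut) to 1.0 (fully open); "finger_force": force on a finger pad.
Only numpy, scipy, OpenCV 4.12 (cv2) and the standard library are available. Lean on these libraries where they do the work, as an engineer would, in place of code of your own. Each camera call takes 0.05 s, during which the arm holds its last target. There are 200 camera calls.

## Task

Put every jam jar standing on the bench away in the low wire-roofed jar bay: first swing its sprung gate right open and drop the bolt behind the open catch so that it stays open by itself, then slide the jars, upright, through the gateway and fully in under the roof, two to a lane at most. When all are in, free the bolt, let the gate shut and push the bolt down behind its keeper, and leave everything else on the bench where it is.

Things in the scene. Friction and masses are not known exactly. Their poses are not given: they have to be found in the camera images.
- bay: Jar bay, screwed to the bench: grey steel sides and back 108 mm high, open at its gateway, no floor (jars stand on the bench). Origin at bench level in the middle of the gateway; x points level into the bay, y to the hinge side. Inside: y from -77 to 77 mm, x from 0 to 153 mm. A divider 4 mm thick, 50 mm high, from x = 15 mm to the back, makes two lanes, each for two jars one behind the other.
- roof_front (a point): Middle of the front bar of the bay's wire roof. Roof underside is 102 mm, top 108 mm above the bench, from x = 42 mm (bay frame) to the back; the middle of this bar is at x = 45 mm, y = 0.
- lane_left (a point): Mouth of the lane on the hinge side, on its centre line, at bench level, at the gateway (bay frame x = 0, y = 39.5 mm). Lane 75 mm wide.
- lane_right (a point): Mouth of the other lane (bay frame x = 0, y = -39.5 mm). Lane 75 mm wide.
- hinge_axis (a point): Vertical hinge pin of the gate, at bench level (bay frame x = -4 mm, y = 112 mm); 10 mm thick, 128 mm high.
- open_catch (a point): Top of the open catch: a steel ear 16 mm high, 24 mm wide, 5 mm thick, fixed at the end of a flat 3 mm strip that runs from the hinge under the opened gate. The bolt, pushed down on its far side, holds the gate open.
- keeper (a point): Top of the keeper, a steel ear 16 mm high, 22 mm wide, 5 mm thick, fixed just outside the bolt when the gate is shut (bay frame x = -24 mm, y = -88 mm). The bolt, pushed down behind it, locks the gate.
- gate (a joint): Opening angle (rad) of the gate, a flat mesh panel 206 mm long, 12 to 109 mm above the bench, 6 mm thick. 0 = shut; grows as its free end swings outwards (clockwise seen from above); end stop at 2.0. A torsion spring always drives it shut: 0.24 N m at 0, growing evenly to 0.92 N m at 1.7. It rests at about 1.70 when bolted open; to get there, take it past 1.76 with the bolt up, then push the bolt down.
- bolt (a joint): Lift of the drop bolt at the gate's free end, in m: 0 = right down, 0.024 = right up. Stiff fit (about 2 N): it stays at whatever height it is left. Lifted more than 13 mm its foot clears both ears; lower, it catches on them.
- bolt_knob (a point): Centre of the bolt's round black knob, 26 mm across and 26 mm high, 139 mm above the bench with the bolt down. The bolt's axis is 200 mm from the hinge axis, on the gate's outer face: gate shut, it is at x = -14 mm, y = -88 mm in the bay frame, and it goes round the hinge with the gate. Nothing else on the bay or gate is higher than the hinge pin.
- jar1: Clear glass jam jar with aluminium twist cap, standing: 62 mm across, 92 mm high in all, cap 60 mm across and 13 mm high, 0.14 to 0.25 kg. Origin at the centre of its underside, z up its axis. Some of the four jars may be absent.
- jar2: Clear glass jam jar with aluminium twist cap, standing: 62 mm across, 92 mm high in all, cap 60 mm across and 13 mm high, 0.14 to 0.25 kg. Origin at the centre of its underside, z up its axis. Some of the four jars may be absent.
- jar3: Clear glass jam jar with aluminium twist cap, standing: 62 mm across, 92 mm high in all, cap 60 mm across and 13 mm high, 0.14 to 0.25 kg. Origin at the centre of its underside, z up its axis. Some of the four jars may be absent.
- jar4: Clear glass jam jar with aluminium twist cap, standing: 62 mm across, 92 mm high in all, cap 60 mm across and 13 mm high, 0.14 to 0.25 kg. Origin at the centre of its underside, z up its axis. Some of the four jars may be absent.
- vial: Small brown glass vial with a white cap, standing, 36 mm across, 79 mm high; leave it. Origin at the centre of its underside.
- tin_lid: Dented round tin lid lying flat, 84 mm across, 6 mm high; leave it. Origin at the centre of its underside.
- bottle_cap: Blue plastic bottle cap lying flat, 48 mm across, 15 mm high; leave it. Origin at the centre of its underside.
- tin_can: Bare steel tin can, standing, 73 mm across, 108 mm high; leave it. Origin at the centre of its underside.
- oil_bottle: Brown glass bottle, standing, 60 mm across, 150 mm high; leave it. Origin at the centre of its underside.
- scraper: Scraper, 200 mm long, lying low at the back of the bench; leave it. Origin under its middle.
- brush: Brush, 180 mm long, lying low at the right near side of the bench; leave it. Origin under its middle.
There are look-alikes about, which are no part of the job. Leave any green or yellow look-alike of the jar1 alone.

How it is judged (in metres and radians):
On the way, in this order (a step that is already met when the one before it is completed fails the run):
1. the gate is held open by its own bolt: swung open at least 1.6 rad, bolt down behind the open catch, the robot touching neither (value of joint gate above 1.6 rad and value of joint bolt below 0.006 m and contact force between each of the fingers, the arm and gate below 0.3 N), for 0.5 s.
2. every jar stands upright and wholly inside the lanes, with the gate still bolted open (x of jar1 in the frame of bay between 0.028 and 0.15 m and y of jar1 in the frame of bay between -0.077 and 0.077 m and height (world z) of each of jar1, jar2, jar3, jar4 below 0.015 m and angle between each of jar1, jar2, jar3, jar4's own z axis and vertical below 0.15 rad and x of jar2 in the frame of bay between 0.028 and 0.15 m and y of jar2 in the frame of bay between -0.077 and 0.077 m and x of jar3 in the frame of bay between 0.028 and 0.15 m and y of jar3 in the frame of bay between -0.077 and 0.077 m and x of jar4 in the frame of bay between 0.028 and 0.15 m and y of jar4 in the frame of bay between -0.077 and 0.077 m and value of joint gate above 1.6 rad and value of joint bolt below 0.008 m), for 0.3 s.
At the end, for the whole second after the job is handed in: Every jar present stands upright (within 0.15 rad) and at rest on the bench inside the bay, its centre at least 28 mm behind the gateway; the gate is shut (below 0.06 rad) with the bolt down (below 6 mm); every other thing is within 50 mm of where it was (x of jar1 in the frame of bay between 0.028 and 0.15 m and y of jar1 in the frame of bay between -0.077 and 0.077 m and height (world z) of each of jar1, jar2, jar3, jar4 below 0.015 m and angle between each of jar1, jar2, jar3, jar4's own z axis and vertical below 0.15 rad and x of jar2 in the frame of bay between 0.028 and 0.15 m and y of jar2 in the frame of bay between -0.077 and 0.077 m and x of jar3 in the frame of bay between 0.028 and 0.15 m and y of jar3 in the frame of bay between -0.077 and 0.077 m and x of jar4 in the frame of bay between 0.028 and 0.15 m and y of jar4 in the frame of bay between -0.077 and 0.077 m and linear speed of each of jar1, jar2, jar3, jar4 below 0.02 m/s and value of joint gate below 0.06 rad and value of joint bolt below 0.006 m and distance of each of vial, tin_lid, bottle_cap, tin_can, oil_bottle, scraper, brush from where it was at the start of the episode below 0.05 m); the robot touches nothing.
It fails at once if a thing other than the jars is shoved more than 50 mm away (distance of any of vial, tin_lid, bottle_cap, tin_can, oil_bottle, scraper, brush from where it was at the start of the episode above 0.05 m).
Of jar1, jar2, jar3, jar4 only 2 to 4 are there at a start; the rules pass over those that are not, and their reading is None.
At some moment in a run one of jar1, jar2, jar3, jar4 may be knocked a few centimetres aside while the robot is not near it.
Once in a run the grip may slacken for a moment while it holds something.
It also fails if it takes over 210 s, if anything falls off the work surface, if the arm or the gripper's body presses on something with over 40 N, if the wrist force passes 120 N, or if a joint passes its speed limit or range.

## Working session

There is one attempt and no reset: what is moved stays moved. The work goes in short steps, Python scripts to look and compute and a shell command to move; the robot and the scene stay as the last step left them, time stands still between calls to the robot, and variables do not carry over. Pictures are saved under pics/ and viewed, at most 14 in all, crops included, and the job is handed in when it is done.

```bash
mkdir -p pics
cat > h.py <<'E'
import numpy as np,cv2
from station import manip,imaging,models
from scipy.spatial.transform import Rotation as R
def st(): return manip.get_state()
def T():
    s=st(); M=np.eye(4); M[:3,:3]=R.from_euler('xyz',s['ee_rot'],degrees=True).as_matrix(); M[:3,3]=s['position']; return M
def cap(n):
    M=T(); p=imaging.capture(n)
    p['w']=M@np.array(p['tool_from_camera']) if n=='wrist' else np.linalg.inv(np.array(p['camera_from_world']))
    return p
def W(p,a): return (p['w']@np.r_[a,1])[:3]
def px(p,X):
    c=(np.linalg.inv(p['w'])@np.r_[X,1])[:3]; u=np.array(p['camera_matrix'])@c; return u[:2]/u[2]
def save(p,f,crop=None,s=1):
    im=np.array(p['image'])[:,:,::-1]
    if crop: x0,y0,x1,y1=crop; im=im[y0:y1,x0:x1]
    im=cv2.resize(im,None,fx=s,fy=s,interpolation=cv2.INTER_CUBIC); cv2.imwrite('pics/'+f,im)
def ray(p,uv,z):
    d=p['w'][:3,:3]@np.linalg.inv(p['camera_matrix'])@np.r_[uv,1]; o=p['w'][:3,3]; return o+d*(z-o[2])/d[2]
E
python3 - <<'E'
from h import *
print(st())
for n in ['scene','top']:
    p=cap(n); save(p,n+'0.png'); print(n,p['w'][:3,3].round(3))
    for t in ['jar1','bay','roof_front','lane_left','lane_right','hinge_axis','open_catch','keeper','bolt_knob','vial','tin_lid','bottle_cap','tin_can','oil_bottle']:
        print(t,[(round(d['p'],2),W(p,d['at']).round(3).tolist(),px(p,W(p,d['at'])).round().tolist()) for d in models.tip_of(p,t)][:6])
E
```

```text
{'t': 0.0, 'joint_positions': array([-74.11064588,  35.28885084,  -0.7233622 ,  81.6399851 ,
         0.46553794,  63.21606401,  -2.31499364]), 'qvel': array([ 0.09829965,  0.06931781,  0.06332764,  0.04799353,  0.02220779,
       -0.02321584, -0.09290853]), 'tau': array([-1.90168057e-04, -4.58933008e+01,  2.08698213e-01, -1.65741026e+01,
       -6.12309901e-02,  2.03755894e-02,  2.04765761e-04]), 'position': array([0.19422302, 0.6195    , 0.21749337]), 'ee_rot': array([-1.79858030e+02,  2.92829258e-03,  1.62596931e+02]), 'wrist_force': array([-0.80032381,  0.30989444, -0.93088239]), 'torque': array([0.05353555, 0.02415632, 0.0150491 ]), 'finger_force': 0.0, 'finger_gap': 1.0026458557497104}
scene [ 1.294 -0.351  0.873]
jar1 [(0.93, [0.426, 0.299, -0.001], [356.0, 175.0]), (0.9, [0.655, 0.282, 0.001], [401.0, 224.0]), (0.74, [0.511, 0.428, -0.001], [409.0, 176.0]), (0.64, [0.437, -0.208, 0.019], [189.0, 240.0]), (0.6, [0.647, 0.507, -0.003], [463.0, 193.0]), (0.59, [0.684, 0.402, 0.002], [444.0, 213.0])]
bay [(0.84, [0.526, -0.206, -0.004], [205.0, 270.0])]
roof_front [(0.9, [0.543, 
[... 1692 characters left out ...]
.0]), (0.52, [0.427, 0.171, 0.004], [304.0, 243.0])]
open_catch [(0.77, [0.604, 0.034, 0.019], [344.0, 191.0]), (0.2, [0.775, -0.158, -0.001], [398.0, 144.0])]
keeper [(0.72, [0.439, -0.211, 0.015], [419.0, 239.0]), (0.42, [0.774, -0.163, 0.002], [399.0, 144.0])]
bolt_knob [(0.54, [0.441, -0.216, 0.139], [430.0, 235.0])]
vial [(0.69, [0.426, 0.171, 0.001], [304.0, 244.0])]
tin_lid [(0.64, [0.557, 0.304, 0.0], [266.0, 206.0])]
bottle_cap [(0.48, [0.652, 0.167, -0.001], [306.0, 179.0]), (0.43, [0.336, -0.271, -0.001], [437.0, 270.0])]
tin_can [(0.62, [0.757, 0.222, 0.002], [290.0, 150.0]), (0.38, [0.537, 0.173, -0.004], [304.0, 211.0])]
oil_bottle [(0.71, [0.775, -0.162, 0.0], [399.0, 144.0])]
```

View pics/scene0.png

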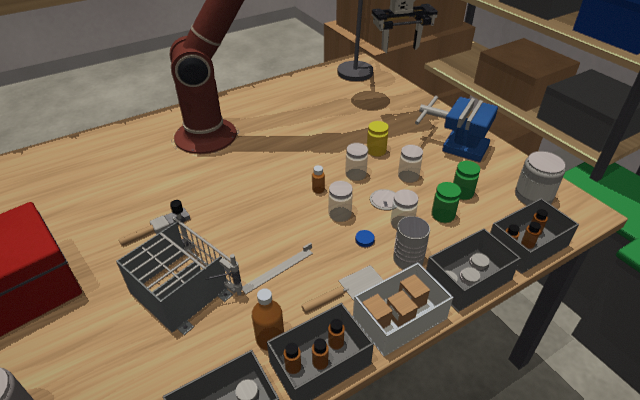

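View pics/top0.png

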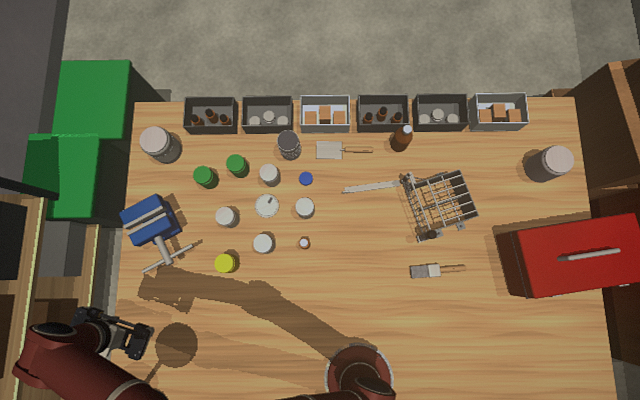

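Clear jars in the top view: (231,219), (272,178), (266,244) and (306,211). The look-alikes are green at (203,176) and (236,164) and yellow at (225,262); the vial is at (304,243) and the can at (289,145). I choose the four clear ones with bare aluminium caps and leave the rest. Next I'm checking that in a close crop and planning the approach to the gate knob.

```bash
cat >> h.py <<'E'
def plan(wps,jaw=93,v=0.04,cur=None):
    """wps: list of (x,y,z,yaw,[v]). prints rows in tool axes for a tool pointing down, in calls of 8"""
    s=st(); p=np.array(s['position']) if cur is None else np.array(cur[:3]); yaw=s['ee_rot'][2] if cur is None else cur[3]
    rows=[]
    for w in wps:
        vv=w[4] if len(w)>4 else v
        d=np.array(w[:3])-p; dy=(w[3]-yaw+180)%360-180
        n=int(max(np.ceil(np.linalg.norm(d)/vv-1e-6),np.ceil(abs(dy)/7-1e-6),1))
        for i in range(n):
            a=np.radians(yaw); X=np.array([np.cos(a),np.sin(a),0]);Y=np.array([np.sin(a),-np.cos(a),0])
            e=d/n; rows.append([round(float(v),3) for v in (e@X,e@Y,-e[2],-np.radians(dy/n)/2)]+[jaw])
            # track rounded
            p=p+X*rows[-1][0]+Y*rows[-1][1]-np.array([0,0,1])*rows[-1][2]; yaw-=np.degrees(rows[-1][3]*2)
    for i in range(0,len(rows),8): print("python3 -m pendant '[%s]'"%str(rows[i:i+8]).replace(' ',''))
    print('end',p.round(3),round(yaw,1))
E
python3 - <<'E'
from h import *
p=cap('scene'); save(p,'jars.png',(300,110,520,280),3)
plan([(0.5,0.42,0.25,140),(0.63,0.1,0.26,110),(0.53,-0.12,0.26,108.5)])
E
```

```text
python3 -m pendant '[[[-0.035,-0.01,-0.003,0.02,93],[-0.036,-0.009,-0.003,0.02,93],[-0.036,-0.007,-0.003,0.02,93],[-0.036,-0.006,-0.003,0.02,93],[-0.036,-0.004,-0.003,0.02,93],[-0.036,-0.003,-0.003,0.02,93],[-0.037,-0.001,-0.003,0.02,93],[-0.037,0.0,-0.003,0.02,93]]]'
python3 -m pendant '[[[-0.036,0.002,-0.003,0.02,93],[-0.036,0.003,-0.003,0.02,93],[-0.034,-0.018,-0.001,0.029,93],[-0.035,-0.016,-0.001,0.029,93],[-0.036,-0.014,-0.001,0.029,93],[-0.037,-0.012,-0.001,0.029,93],[-0.037,-0.009,-0.001,0.029,93],[-0.038,-0.007,-0.001,0.029,93]]]'
python3 -m pendant '[[[-0.038,-0.005,-0.001,0.029,93],[-0.038,-0.003,-0.001,0.029,93],[-0.038,-0.001,-0.001,0.029,93],[-0.025,-0.024,-0.0,0.002,93],[-0.025,-0.024,-0.0,0.002,93],[-0.025,-0.024,-0.0,0.002,93],[-0.025,-0.024,-0.0,0.002,93],[-0.025,-0.024,-0.0,0.002,93]]]'
python3 -m pendant '[[[-0.025,-0.023,-0.0,0.002,93],[-0.025,-0.023,-0.0,0.002,93]]]'
end [ 0.53  -0.12   0.258] 108.2
```

View pics/jars.png

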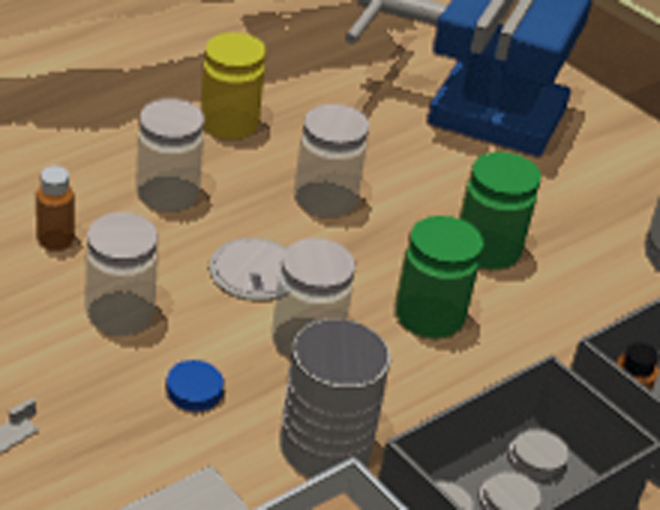

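The crop shows four clear jars with bare aluminium caps, at crop pixels (170,150), (332,160), (122,270) and (315,295). The green and yellow ones are the look-alikes. Now moving to the bay for a close look.

```bash
python3 -m pendant '[[[-0.035,-0.01,-0.003,0.02,93],[-0.036,-0.009,-0.003,0.02,93],[-0.036,-0.007,-0.003,0.02,93],[-0.036,-0.006,-0.003,0.02,93],[-0.036,-0.004,-0.003,0.02,93],[-0.036,-0.003,-0.003,0.02,93],[-0.037,-0.001,-0.003,0.02,93],[-0.037,0.0,-0.003,0.02,93]]]'
python3 -m pendant '[[[-0.036,0.002,-0.003,0.02,93],[-0.036,0.003,-0.003,0.02,93],[-0.034,-0.018,-0.001,0.029,93],[-0.035,-0.016,-0.001,0.029,93],[-0.036,-0.014,-0.001,0.029,93],[-0.037,-0.012,-0.001,0.029,93],[-0.037,-0.009,-0.001,0.029,93],[-0.038,-0.007,-0.001,0.029,93]]]'
python3 -m pendant '[[[-0.038,-0.005,-0.001,0.029,93],[-0.038,-0.003,-0.001,0.029,93],[-0.038,-0.001,-0.001,0.029,93],[-0.025,-0.024,0,0.002,93],[-0.025,-0.024,0,0.002,93],[-0.025,-0.024,0,0.002,93],[-0.025,-0.024,0,0.002,93],[-0.025,-0.024,0,0.002,93]]]'
python3 -m pendant '[[[-0.025,-0.023,0,0.002,93],[-0.025,-0.023,0,0.002,93],[0,0,0,0,93],[0,0,0,0,93]]]'
python3 - <<'E'
from h import *
s=st();print(s['position'],s['ee_rot'],s['joint_positions'].round())
p=cap('wrist'); save(p,'w1.png'); print(p['w'].round(3))
for t in ['bay','roof_front','lane_left','lane_right','hinge_axis','open_catch','keeper','bolt_knob']:
    print(t,[(round(d['p'],2),W(p,d['at']).round(3).tolist(),px(p,W(p,d['at'])).round().tolist()) for d in models.tip_of(p,t)][:3])
E
```

```text
t: 2.22
position: [0.4406, 0.4583, 0.243]
ee_rot: [180.0, -0.0, 144.2]
wrist_force: [0.6, 0.8, 0.6]
finger_gap: 0.999
finger_force: 0.0
t: 2.88
position: [0.5872, 0.2042, 0.255]
ee_rot: [180.0, -0.0, 119.6]
wrist_force: [0.0, 0.6, -0.2]
finger_gap: 0.999
finger_force: 0.0
t: 3.55
position: [0.5568, -0.0594, 0.2578]
ee_rot: [180.0, 0.0, 108.6]
wrist_force: [0.2, 0.2, 0.9]
finger_gap: 1.003
finger_force: 0.0
t: 3.88
position: [0.529, -0.1226, 0.2582]
ee_rot: [180.0, 0.1, 107.9]
wrist_force: [-0.2, 0.4, -0.5]
finger_gap: 1.002
finger_force: 0.0
[ 0.52895691 -0.12259792  0.25820007] [1.79979411e+02 5.16678752e-02 1.07857705e+02] [-1. 24. 18. 97. -8. 61. 37.]
[[ 0.952  0.296  0.077  0.507]
 [ 0.306 -0.922 -0.236 -0.059]
 [ 0.001  0.248 -0.969  0.425]
 [ 0.     0.     0.     1.   ]]
bay [(0.89, [0.529, -0.205, -0.004], [304.0, 219.0])]
roof_front [(0.24, [0.568, -0.195, 0.0], [333.0, 221.0])]
lane_left [(0.79, [0.567, -0.195, -0.002], [331.0, 220.0]), (0.16, [0.493, -0.218, 0.001], [278.0, 221.0])]
lane_right []
hinge_axis [(0.84, [0.635, -0.168, 0.001], [382.0, 218.0])]
open_catch [(0.7, [0.603, 0.033, 0.017], [419.0, 66.0])]
keeper [(0.59, [0.438, -0.208, 0.017], [240.0, 207.0])]
bolt_knob []
```

View pics/w1.png

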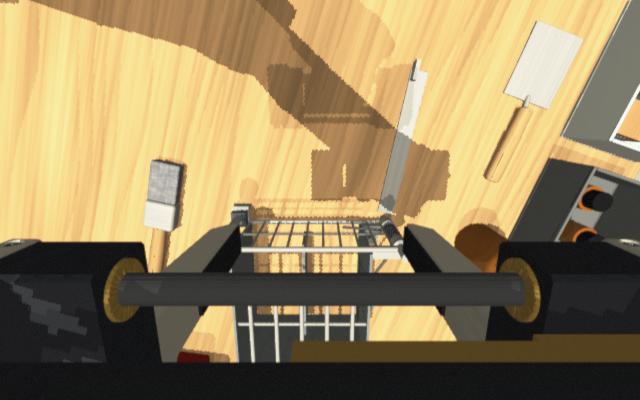

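The wrist view shows the bay with its gate shut: knob edge near (240,212), hinge near (390,225), and the catch strip ending at (415,65). I'll fit the bay frame and plan the knob grasp.

```bash
cat >> h.py <<'E'
B=np.array([[0,0],[0,0],[0,0],[.045,0],[.045,0],[0,.0395],[0,.0395],[0,.0395],[0,-.0395],[0,-.0395],[-.004,.112],[-.004,.112],[-.004,.112],[-.024,-.088],[-.024,-.088],[-.024,-.088],[-.014,-.088],[-.014,-.088]])
Q=np.array([[.526,-.206],[.533,-.205],[.529,-.205],[.543,-.247],[.543,-.25],[.569,-.191],[.566,-.192],[.567,-.195],[.49,-.221],[.496,-.217],[.635,-.165],[.635,-.166],[.635,-.168],[.44,-.21],[.439,-.211],[.438,-.208],[.444,-.221],[.441,-.216]])
_b=B-B.mean(0);_q=Q-Q.mean(0)
TH=np.arctan2((_b[:,0]*_q[:,1]-_b[:,1]*_q[:,0]).sum(),(_b*_q).sum())
Rb=np.array([[np.cos(TH),-np.sin(TH)],[np.sin(TH),np.cos(TH)]]);O=Q.mean(0)-Rb@B.mean(0)
def b2w(x,y): return O+Rb@[x,y]
def w2b(p): return Rb.T@(np.array(p[:2])-O)
YB=np.degrees(TH)
E
python3 - <<'E'
from h import *
print(O,YB,(np.array([b2w(*b) for b in B])-Q).round(3).tolist())
k=b2w(-.014,-.088);print('knob',k,'hinge',b2w(-.004,.112))
plan([(*k,0.245,YB+270),(*k,0.16,YB+270)],jaw=70)
E
```

```text
[ 0.52984131 -0.20526896] -71.87357208053669 [[0.004, 0.001], [-0.003, -0.0], [0.001, -0.0], [0.001, -0.001], [0.001, 0.002], [-0.002, -0.002], [0.001, -0.001], [0.0, 0.002], [0.002, 0.003], [-0.004, -0.001], [0.0, -0.002], [0.0, -0.001], [0.0, 0.001], [-0.001, 0.0], [-0.0, 0.001], [0.001, -0.002], [-0.002, 0.002], [0.001, -0.003]]
knob [ 0.44185294 -0.21934185] hinge [ 0.63503855 -0.16662261]
python3 -m pendant '[[[-0.005,-0.009,0.001,-0.06,70],[-0.004,-0.009,0.001,-0.06,70],[-0.003,-0.01,0.001,-0.06,70],[-0.002,-0.01,0.001,-0.06,70],[-0.001,-0.01,0.001,-0.06,70],[0.001,-0.01,0.001,-0.06,70],[0.002,-0.01,0.001,-0.06,70],[0.003,-0.01,0.001,-0.06,70]]]'
python3 -m pendant '[[[0.004,-0.009,0.001,-0.06,70],[0.005,-0.009,0.001,-0.06,70],[0.006,-0.008,0.001,-0.06,70],[0.007,-0.007,0.001,-0.06,70],[0.008,-0.006,0.001,-0.06,70],[0.001,0.0,0.028,-0.001,70],[0.001,0.0,0.028,-0.001,70],[0.001,0.0,0.028,-0.001,70]]]'
end [ 0.441 -0.22   0.161] 198.0
```

```bash
python3 -m pendant '[[[-0.005,-0.009,0.001,-0.06,70],[-0.004,-0.009,0.001,-0.06,70],[-0.003,-0.01,0.001,-0.06,70],[-0.002,-0.01,0.001,-0.06,70],[-0.001,-0.01,0.001,-0.06,70],[0.001,-0.01,0.001,-0.06,70],[0.002,-0.01,0.001,-0.06,70],[0.003,-0.01,0.001,-0.06,70]]]' 40
python3 -m pendant '[[[0.004,-0.009,0.001,-0.06,70],[0.005,-0.009,0.001,-0.06,70],[0.006,-0.008,0.001,-0.06,70],[0.007,-0.007,0.001,-0.06,70],[0.008,-0.006,0.001,-0.06,70],[0.001,0,0.028,-0.001,70],[0.001,0,0.028,-0.001,70],[0,0,0,0,70]]]'
python3 - <<'E'
from h import *
s=st();print(s['position'],s['ee_rot'],s['joint_positions'].round())
p=cap('wrist'); save(p,'w2.png')
for n in ['wrist','scene']:
  if n!='wrist':p=cap(n)
  print(n,[(round(d['p'],2),W(p,d['at']).round(3).tolist(),px(p,W(p,d['at'])).round().tolist()) for d in models.tip_of(p,'bolt_knob')][:3])
E
```

```text
t: 5.0
position: [0.476, -0.1815, 0.2496]
ee_rot: [-180.0, -0.0, 163.5]
wrist_force: [0.4, -1.0, 0.4]
finger_gap: 0.753
finger_force: 0.0
t: 5.67
position: [0.4383, -0.2187, 0.1847]
ee_rot: [179.6, -0.4, -162.3]
wrist_force: [-0.6, 0.6, 0.6]
finger_gap: 0.751
finger_force: 0.0
[ 0.43831698 -0.21874091  0.1847223 ] [ 179.62581925   -0.42181852 -162.25039015] [ 26.  24.  -2. 110.   1.  47. 130.]
wrist [(0.57, [0.446, -0.218, 0.138], [321.0, 225.0])]
scene [(0.78, [0.443, -0.221, 0.138], [175.0, 208.0])]
```

View pics/w2.png

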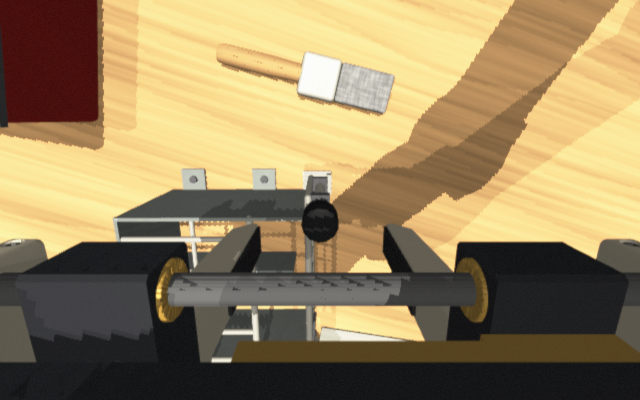

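Knob is at pixel (321,221), centred between the fingers. Lowering onto it and gripping.

```bash
python3 -m pendant '[[[-0.002,-0.001,0.022,0,70],[-0.002,0,0.022,0,70],[0,0,0.02,0,70],[0,0,0,0,20],[0,0,0,0,20],[0,0,0,0,20],[0,0,0,0,20],[0,0,0,0,20]]]' 40
python3 -m pendant '[[[0,0,0,0,20],[0,0,0,0,20],[0,0,0,0,20],[0,0,-0.008,0,20],[0,0,-0.008,0,20],[0,0,-0.007,0,20],[0,0,0,0,20],[0,0,0,0,20]]]'
python3 - <<'E'
from h import *
s=st();print(s['position'],s['ee_rot'],s['finger_gap']*93)
p=cap('scene'); print([(round(d['p'],2),W(p,d['at']).round(3).tolist()) for d in models.tip_of(p,'bolt_knob')][:3])
H=b2w(-.004,.112); P=np.array(s['position']); r=np.linalg.norm(P[:2]-H); a0=np.degrees(np.arctan2(*(P[:2]-H)[::-1])); print(r,a0)
plan([(*(H+r*np.array([np.cos(np.radians(a0-d)),np.sin(np.radians(a0-d))])),P[2],s['ee_rot'][2]-d) for d in np.arange(5,106,5)],jaw=20)
E
```

```text
t: 6.53
position: [0.4467, -0.2202, 0.1261]
ee_rot: [-179.9, 0.1, -162.2]
wrist_force: [-0.4, 0.4, -0.1]
finger_gap: 0.444
finger_force: 0.0
t: 7.2
position: [0.4456, -0.2186, 0.1483]
ee_rot: [179.9, 0.0, -162.2]
wrist_force: [-0.6, 3.7, 0.5]
finger_gap: 0.276
finger_force: 40.0
[ 0.44556259 -0.2185774   0.14832886] [ 1.79917811e+02  5.69827394e-04 -1.62192957e+02] 25.651683999914372
[(0.46, [0.444, -0.224, 0.162])]
0.19646994624778288 -164.66623750905325
python3 -m pendant '[[[-0.001,0.017,-0.0,0.044,20],[-0.002,0.017,-0.0,0.043,20],[-0.001,0.017,-0.0,0.044,20],[-0.002,0.017,-0.0,0.044,20],[-0.001,0.017,-0.0,0.043,20],[-0.002,0.018,-0.0,0.044,20],[-0.001,0.017,-0.0,0.043,20],[-0.002,0.017,-0.0,0.044,20]]]'
python3 -m pendant '[[[-0.001,0.017,-0.0,0.044,20],[-0.002,0.017,-0.0,0.043,20],[-0.001,0.017,-0.0,0.044,20],[-0.002,0.017,-0.0,0.044,20],[-0.001,0.017,-0.0,0.043,20],[-0.002,0.017,-0.0,0.044,20],[-0.001,0.017,-0.0,0.044,20],[-0.002,0.017,-0.0,0.043,20]]]'
python3 -m pendant '[[[-0.001,0.017,-0.0,0.044,20],[-0.002,0.018,-0.0,0.043,20],[-0.001,0.017,-0.0,0.044,20],[-0.002,0.017,-0.0,0.044,20],[-0.001,0.017,-0.0,0.043,20]]]'
end [0.634 0.03  0.148] -267.2
```

```bash
python3 -m pendant '[[[-0.001,0.017,0,0.044,20],[-0.002,0.017,0,0.043,20],[-0.001,0.017,0,0.044,20],[-0.002,0.017,0,0.044,20],[-0.001,0.017,0,0.043,20],[-0.002,0.018,0,0.044,20],[-0.001,0.017,0,0.043,20],[-0.002,0.017,0,0.044,20]]]'
python3 - <<'E'
from h import *
s=st();print(s['position'],s['ee_rot'],s['finger_gap']*93,s['wrist_force'])
p=cap('scene'); print([(round(d['p'],2),W(p,d['at']).round(3).tolist()) for d in models.tip_of(p,'bolt_knob')][:3])
H=b2w(-.004,.112); P=np.array(s['position']);print(np.linalg.norm(P[:2]-H),np.degrees(np.arctan2(*(P[:2]-H)[::-1]))%360)
E
```

```text
t: 7.97
position: [0.456, -0.0862, 0.1481]
ee_rot: [-179.9, -0.0, 157.6]
wrist_force: [-3.3, -0.4, 1.2]
finger_gap: 0.271
finger_force: 40.0
[ 0.45597848 -0.08620118  0.14810923] [-1.79852499e+02 -4.81257675e-02  1.57609987e+02] 25.20246448898672 [-3.33501951 -0.44683059  1.17119807]
[(0.75, [0.455, -0.091, 0.163]), (0.41, [0.426, 0.168, 0.002])]
0.1962908877132707 155.81367371080358
```

```bash
python3 -m pendant '[[[-0.001,0.017,0,0.044,20],[-0.002,0.017,0,0.043,20],[-0.001,0.017,0,0.044,20],[-0.002,0.017,0,0.044,20],[-0.001,0.017,0,0.043,20],[-0.002,0.017,0,0.044,20],[-0.001,0.017,0,0.044,20],[-0.002,0.017,0,0.043,20]]]'
python3 -m pendant '[[[-0.001,0.017,0,0.044,20],[-0.002,0.018,0,0.043,20],[-0.001,0.017,0,0.044,20],[-0.002,0.017,0,0.044,20],[-0.001,0.017,0,0.043,20],[0,0,0,0,20],[0,0,0,0,20]]]'
python3 - <<'E'
from h import *
s=st();print(s['position'],s['ee_rot'],s['finger_gap']*93,s['wrist_force'],s['joint_positions'].round())
p=cap('scene'); print([(round(d['p'],2),W(p,d['at']).round(3).tolist()) for d in models.tip_of(p,'bolt_knob')][:3])
H=b2w(-.004,.112); P=np.array(s['position']);print(np.linalg.norm(P[:2]-H),np.degrees(np.arctan2(*(P[:2]-H)[::-1]))%360)
E
```

```text
t: 8.73
position: [0.5477, 0.0084, 0.147]
ee_rot: [-179.6, -0.3, 117.5]
wrist_force: [-6.0, 2.2, 0.8]
finger_gap: 0.271
finger_force: 40.0
t: 9.32
position: [0.6312, 0.0293, 0.1462]
ee_rot: [-179.5, -0.2, 92.9]
wrist_force: [-7.7, 5.0, -0.2]
finger_gap: 0.272
finger_force: 40.0
[0.63121035 0.02926344 0.14618954] [-1.79490929e+02 -1.79484493e-01  9.28672699e+01] 25.31983918623527 [-7.73099095  4.97046389 -0.20680687] [-20.  40.  27.  90. -21.  56.  17.]
[(0.66, [0.632, 0.032, 0.158]), (0.6, [0.636, -0.165, 0.001]), (0.56, [0.529, -0.207, -0.006])]
0.19592345797056504 91.11958863626883
```

```bash
python3 -m pendant '[[[0,0,0.009,0,20],[0,0,0.008,0,20],[0,0,0.008,0,20],[0,0,0.002,0,20],[0,0,0,0,20],[0,0,0,0,20]]]'
python3 - <<'E'
from h import *
s=st();print(s['position'],s['wrist_force'])
p=cap('scene'); print([(round(d['p'],2),W(p,d['at']).round(3).tolist()) for d in models.tip_of(p,'bolt_knob')][:3])
E
```

```text
t: 9.92
position: [0.635, 0.0289, 0.1242]
ee_rot: [179.9, -0.1, 93.1]
wrist_force: [-4.0, 3.8, 13.1]
finger_gap: 0.273
finger_force: 40.0
[0.6350056  0.02885982 0.12415565] [-3.95439161  3.78966675 13.1491834 ]
[(0.63, [0.635, 0.03, 0.137]), (0.26, [0.511, 0.428, -0.003]), (0.16, [0.438, -0.205, 0.019])]
```

```bash
python3 -m pendant '[[[0,-0.007,0,0,20],[0,-0.007,0,0,20],[0,-0.007,0,0,20],[0,-0.002,0,0,20],[0,0,0,0,20],[0,0,0,0,70],[0,0,0,0,70],[0,0,0,0,70]]]'
python3 -m pendant '[[[0,0,0,0,70],[0,0,0,0,70],[0,0,-0.03,0,70],[0,0,-0.04,0,70],[0,0,-0.04,0,70],[0,0,0,0,93],[0,0,0,0,93],[0,0,0,0,93]]]'
python3 - <<'E'
from h import *
s=st();print(s['position'],s['ee_rot'])
for n in ['scene','top']:
  p=cap(n); save(p,n+'1.png')
  for t in ['bolt_knob','jar1']: print([(round(d['p'],2),W(p,d['at']).round(3).tolist()) for d in models.tip_of(p,t)])
E
```

```text
t: 10.68
position: [0.6125, 0.0254, 0.1214]
ee_rot: [179.8, 0.1, 92.8]
wrist_force: [-0.6, -0.3, -0.0]
finger_gap: 0.439
finger_force: 0.0
t: 11.35
position: [0.6112, 0.0277, 0.23]
ee_rot: [-179.9, -0.0, 92.8]
wrist_force: [-0.4, 0.3, -0.9]
finger_gap: 0.92
finger_force: 0.0
[0.61116198 0.02769603 0.22996393] [-1.79944999e+02 -2.19311410e-03  9.28315228e+01]
[(0.49, [0.61, 0.026, 0.14]), (0.25, [0.334, -0.267, 0.004])]
[(0.95, [0.511, 0.429, 0.002]), (0.93, [0.686, 0.403, -0.001]), (0.7, [0.652, 0.285, 0.003]), (0.61, [0.36, 0.42, -0.001]), (0.58, [0.425, 0.302, -0.0]), (0.57, [0.649, 0.505, -0.004]), (0.56, [0.537, 0.165, -0.004])]
[]
[(0.96, [0.649, 0.502, 0.0]), (0.9, [0.423, 0.305, -0.002]), (0.89, [0.509, 0.424, 0.002]), (0.84, [0.653, 0.283, 0.002]), (0.74, [0.363, 0.424, -0.001]), (0.7, [0.684, 0.395, 0.003]), (0.56, [0.539, 0.166, -0.004])]
```

View pics/scene1.png

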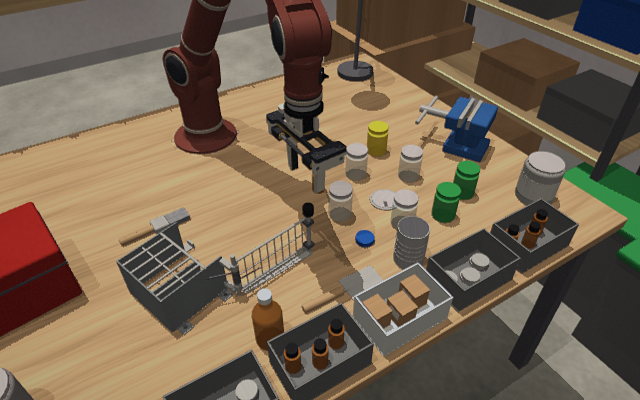

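The gate stands bolted open (knob at pixel (308,210)), and the jars haven't moved. Planning the first jar.

```bash
cat >> h.py <<'E'
Y=YB+180
def job(jar,lane,front=-0.012):
    """print rows: approach jar; carry to lane mouth; push"""
    s=st(); j=np.array(jar); y=lane
    print('# pick'); plan([(*j,0.20,Y),(*j,0.052,Y)],jaw=93)
    m=b2w(-0.03,y);e=b2w(front,y)
    print('# carry'); plan([(*j,0.12,Y),(*b2w(-0.10,y),0.12,Y),(*m,0.12,Y),(*m,0.056,Y),(*e,0.054,Y,.01)],jaw=55,cur=(*j,0.052,Y))
    r=b2w(-0.075,y)
    print('# back'); plan([(*r,0.053,Y,.03)],jaw=78,cur=(*e,0.053,Y))
    f=b2w(0.007,y)
    print('# push'); plan([(*f,0.05,Y,.012)],jaw=30,cur=(*r,0.053,Y))
E
python3 - <<'E'
from h import *
job((0.5385,0.166),-.0395)
E
```

```text
# pick
python3 -m pendant '[[[0.035,-0.016,0.007,-0.033,93],[0.036,-0.014,0.007,-0.033,93],[0.037,-0.012,0.007,-0.033,93],[0.038,-0.009,0.007,-0.033,93],[0.0,0.0,0.037,-0.0,93],[0.0,0.0,0.037,-0.0,93],[0.0,0.0,0.037,-0.0,93],[0.0,0.0,0.037,-0.0,93]]]'
end [0.539 0.165 0.053] 107.9
# carry
python3 -m pendant '[[[0.0,0.0,-0.034,-0.0,55],[0.0,0.0,-0.034,-0.0,55],[-0.031,-0.02,-0.0,-0.0,55],[-0.031,-0.02,-0.0,-0.0,55],[-0.031,-0.02,-0.0,-0.0,55],[-0.031,-0.02,-0.0,-0.0,55],[-0.031,-0.02,-0.0,-0.0,55],[-0.031,-0.02,-0.0,-0.0,55]]]'
python3 -m pendant '[[[-0.031,-0.02,-0.0,-0.0,55],[-0.031,-0.02,-0.0,-0.0,55],[-0.036,-0.002,-0.0,-0.0,55],[-0.036,-0.002,-0.0,-0.0,55],[-0.0,0.0,0.032,-0.0,55],[-0.0,0.0,0.032,-0.0,55],[-0.009,0.0,0.001,-0.0,55],[-0.009,0.0,0.001,-0.0,55]]]'
end [ 0.488 -0.206  0.054] 108.1
# back
python3 -m pendant '[[[0.021,-0.0,-0.0,-0.0,78],[0.021,-0.0,-0.0,-0.0,78],[0.021,-0.0,-0.0,-0.0,78]]]'
end [ 0.469 -0.146  0.053] 108.1
# push
python3 -m pendant '[[[-0.012,0.0,0.0,-0.0,30],[-0.012,0.0,0.0,-0.0,30],[-0.012,0.0,0.0,-0.0,30],[-0.012,0.0,0.0,-0.0,30],[-0.012,0.0,0.0,-0.0,30],[-0.012,0.0,0.0,-0.0,30],[-0.012,0.0,0.0,-0.0,30]]]'
end [ 0.495 -0.226  0.053] 108.1
```

```bash
python3 -m pendant '[[[0.035,-0.016,0.007,-0.033,93],[0.036,-0.014,0.007,-0.033,93],[0.037,-0.012,0.007,-0.033,93],[0.038,-0.009,0.007,-0.033,93],[0,0,0.037,0,93],[0,0,0.037,0,93],[0,0,0.037,0,93],[0,0,0.03,0,93]]]'
python3 -m pendant '[[[0,0,0.007,0,93],[0,0,0,0,93],[0,0,0,0,55],[0,0,0,0,55],[0,0,0,0,55],[0,0,0,0,55],[0,0,0,0,55],[0,0,0,0,55]]]' 25
python3 -m pendant '[[[0,0,-0.034,0,55],[0,0,-0.034,0,55],[0,0,0,0,55]]]'
python3 - <<'E'
from h import *
s=st();print(s['position'],s['ee_rot'],s['finger_gap']*93)
P=s['position'];y=-.0395;m=b2w(-.03,y);e=b2w(-.012,y)
plan([(*b2w(-0.10,y),0.12,Y),(*m,0.12,Y),(*m,0.056,Y),(*e,0.054,Y,.01)],jaw=55)
E
```

```text
t: 12.32
position: [0.5381, 0.1652, 0.0591]
ee_rot: [-179.9, 0.0, 108.0]
wrist_force: [0.5, -0.0, 0.7]
finger_gap: 1.0
finger_force: 0.0
t: 12.98
position: [0.54, 0.1652, 0.0557]
ee_rot: [179.9, -0.0, 107.9]
wrist_force: [-0.3, 0.3, 3.6]
finger_gap: 0.662
finger_force: 25.0
t: 13.23
position: [0.5435, 0.1653, 0.1284]
ee_rot: [179.3, 0.0, 107.9]
wrist_force: [1.3, -0.7, -0.1]
finger_gap: 0.664
finger_force: 25.0
[0.54352274 0.16533504 0.12835696] [1.79335984e+02 3.37169632e-02 1.07911532e+02] 61.721325804802454
python3 -m pendant '[[[-0.031,-0.021,0.001,-0.0,55],[-0.031,-0.021,0.001,-0.0,55],[-0.031,-0.021,0.001,-0.0,55],[-0.031,-0.021,0.001,-0.0,55],[-0.031,-0.021,0.001,-0.0,55],[-0.031,-0.021,0.001,-0.0,55],[-0.031,-0.021,0.001,-0.0,55],[-0.031,-0.021,0.001,-0.0,55]]]'
python3 -m pendant '[[[-0.035,0.001,0.0,-0.001,55],[-0.035,0.001,0.0,-0.001,55],[-0.0,-0.0,0.032,0.0,55],[-0.0,-0.0,0.032,0.0,55],[-0.009,-0.0,0.001,0.0,55],[-0.009,-0.0,0.001,0.0,55]]]'
end [ 0.489 -0.205  0.054] 108.1
```

```bash
python3 -m pendant '[[[-0.031,-0.021,0.001,0,55],[-0.031,-0.021,0.001,0,55],[-0.031,-0.021,0.001,0,55],[-0.031,-0.021,0.001,0,55],[-0.031,-0.021,0.001,0,55],[-0.031,-0.021,0.001,0,55],[-0.031,-0.021,0.001,0,55],[-0.031,-0.021,0.001,0,55]]]'
python3 -m pendant '[[[-0.03,0.001,0,0,55],[-0.03,0.001,0,0,55],[0,0,0.025,0,55],[0,0,0.025,0,55],[0,0,0.01,0,55],[0,0,0,0,55],[0,0,0,0,55]]]'
python3 - <<'E'
from h import *
s=st();print(s['position'],s['ee_rot'],s['finger_gap']*93,w2b(s['position']),s['wrist_force'])
E
```

```text
t: 13.9
position: [0.4548, -0.1241, 0.1144]
ee_rot: [-180.0, -0.0, 108.0]
wrist_force: [-0.5, 0.5, -1.1]
finger_gap: 0.661
finger_force: 25.0
t: 14.48
position: [0.4757, -0.1789, 0.0542]
ee_rot: [-179.9, -0.1, 107.9]
wrist_force: [0.4, 0.1, -0.9]
finger_gap: 0.666
finger_force: 25.0
[ 0.47574218 -0.17890346  0.05419688] [-1.79930409e+02 -6.02157481e-02  1.07940505e+02] 61.92389911017166 [-0.04188808 -0.04321162] [ 0.43130317  0.05629013 -0.91622137]
```

```bash
python3 -m pendant '[[[-0.008,0.002,0,0,55],[-0.008,0.002,0,0,55],[-0.008,0,0,0,55],[-0.006,0,0,0,55],[0,0,0,0,55],[0,0,0.001,0,78],[0,0,0,0,78],[0,0,0,0,78]]]'
python3 -m pendant '[[[0.022,0,0,0,78],[0.022,0,0,0,78],[0.022,0,0,0,78],[0,0,0,0,30],[0,0,0,0,30],[0,0,0,0,30],[0,0,0,0,30],[0,0,0,0,30]]]'
python3 - <<'E'
from h import *
s=st();print(s['position'],s['ee_rot'],s['finger_gap']*93,w2b(s['position']),s['wrist_force'])
for n in ['scene','top','wrist']:
  p=cap(n)
  if n=='wrist': save(p,'w3.png')
  print(n,[(round(d['p'],2),W(p,d['at']).round(3).tolist(),w2b(W(p,d['at'])).round(3)) for d in models.tip_of(p,'jar1') if W(p,d['at'])[1]<0.1])
E
```

```text
t: 15.15
position: [0.4893, -0.2064, 0.0538]
ee_rot: [-180.0, -0.0, 108.0]
wrist_force: [-0.1, -0.2, 0.0]
finger_gap: 0.816
finger_force: 0.0
t: 15.82
position: [0.4694, -0.145, 0.0538]
ee_rot: [180.0, 0.1, 107.8]
wrist_force: [-0.4, 0.1, -0.6]
finger_gap: 0.533
finger_force: 0.0
[ 0.46938156 -0.14504704  0.05380105] [1.79977181e+02 7.36501829e-02 1.07847047e+02] 49.52680471750381 [-0.07604317 -0.03872334] [-0.37853308  0.09974578 -0.59163105]
scene [(0.71, [0.486, -0.211, -0.004], array([-0.008, -0.043]))]
top []
wrist [(0.39, [0.337, -0.266, 0.005], array([-0.002, -0.203]))]
```

View pics/w3.png

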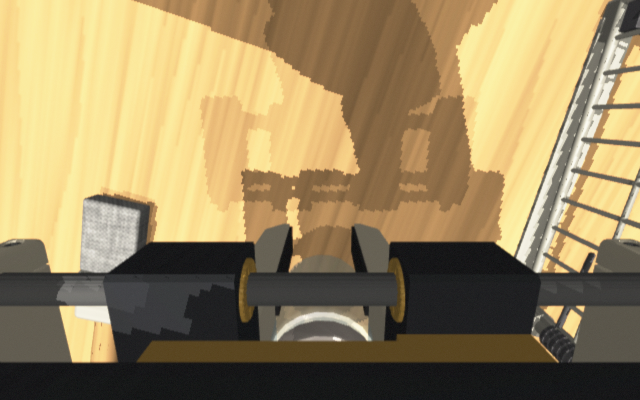

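The jar cap shows at about (322,330), centred between the fingers and standing. Pushing it in.

```bash
python3 -m pendant '[[[0,0,0,0,30],[0,0,0,0,30],[0,0,0,0,30],[-0.015,0,0.002,0,30],[-0.012,0,0.002,0,30],[-0.01,0,0,0,30],[-0.01,0,0,0,30],[-0.01,0,0,0,30]]]'
python3 -m pendant '[[[-0.009,0,0,0,30],[-0.009,0,0,0,30],[-0.009,0,0,0,30],[0,0,0,0,30],[0,0,0,0,30]]]'
python3 - <<'E'
from h import *
s=st();print(s['position'],s['ee_rot'],s['finger_gap']*93,w2b(s['position']),s['wrist_force'])
for n in ['scene','top']:
  p=cap(n)
  if n=='scene': save(p,'s4.png',(100,180,340,360),3)
  print(n,[(round(d['p'],2),W(p,d['at']).round(3).tolist(),w2b(W(p,d['at'])).round(3)) for d in models.tip_of(p,'jar1')])
E
```

```text
t: 16.78
position: [0.4865, -0.1987, 0.0495]
ee_rot: [-180.0, -0.0, 107.9]
wrist_force: [0.2, 0.8, -0.3]
finger_gap: 0.325
finger_force: 0.5
t: 17.2
position: [0.495, -0.2246, 0.0497]
ee_rot: [180.0, 0.1, 107.9]
wrist_force: [-0.3, 0.2, -0.8]
finger_gap: 0.321
finger_force: 0.0
[ 0.49504155 -0.22459752  0.04970654] [1.79986499e+02 5.32751506e-02 1.07873032e+02] 29.891865686429753 [ 0.0075426  -0.03908613] [-0.32301257  0.17873326 -0.80232397]
scene [(0.97, [0.513, 0.428, 0.003], array([-0.607,  0.181])), (0.77, [0.654, 0.28, 0.001], array([-0.423,  0.269])), (0.74, [0.687, 0.4, 0.002], array([-0.527,  0.338])), (0.73, [0.424, 0.302, 0.0], array([-0.515,  0.057])), (0.7, [0.649, 0.504, -0.0], array([-0.637,  0.334])), (0.57, [0.504, -0.264, -0.002], array([ 0.047, -0.043]))]
top [(0.86, [0.513, 0.426, 0.004], array([-0.606,  0.181])), (0.76, [0.424, 0.301, -0.0], array([-0.514,  0.057])), (0.72, [0.652, 0.284, -0.001], array([-0.427,  0.268])), (0.6, [0.685, 0.397, 0.003], array([-0.524,  0.335])), (0.59, [0.36, 0.42, -0.003], array([-0.647,  0.033])), (0.56, [0.648, 0.506, -0.001], array([-0.639,  0.334])), (0.45, [0.758, 0.226, 0.003], array([-0.339,  0.351])), (0.42, [0.428, 0.174, 0.003], array([-0.392,  0.021]))]
```

View pics/s4.png

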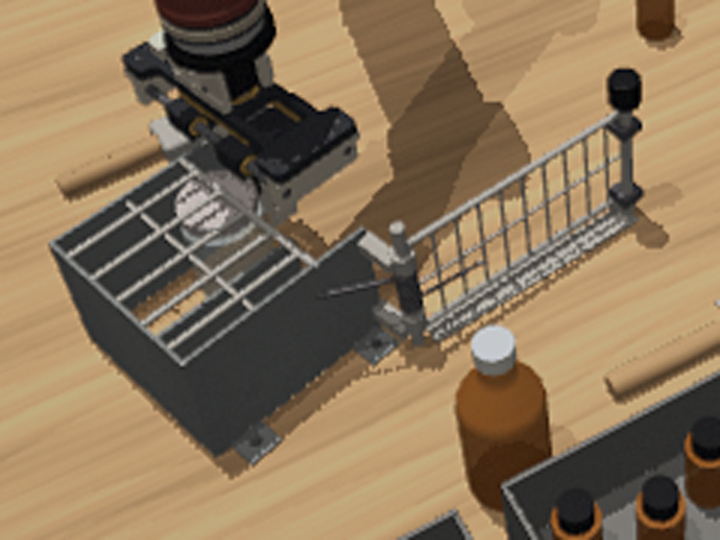

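Jar 1 is upright under the roof's front, at crop (215,205). Next is the jar at (0.424,0.302), also for the right lane.

Run:
```python
from h import *
s=st()
plan([(*b2w(-.06,-.0395),.05,Y),(*b2w(-.10,-.0395),.13,Y),(.50,.10,.18,Y),(.424,.302,.17,Y),(.424,.302,.054,Y)])
```

```text
python3 -m pendant '[[[0.033,-0.0,-0.0,-0.001,93],[0.033,-0.0,-0.0,-0.001,93],[0.013,-0.0,-0.027,0.0,93],[0.013,-0.0,-0.027,0.0,93],[0.013,-0.0,-0.027,0.0,93],[0.033,0.018,-0.008,0.0,93],[0.033,0.018,-0.008,0.0,93],[0.033,0.018,-0.008,0.0,93]]]'
python3 -m pendant '[[[0.033,0.018,-0.008,0.0,93],[0.033,0.018,-0.008,0.0,93],[0.033,0.018,-0.008,0.0,93],[0.036,-0.002,0.001,0.0,93],[0.036,-0.002,0.001,0.0,93],[0.036,-0.002,0.001,0.0,93],[0.036,-0.002,0.001,0.0,93],[0.036,-0.002,0.001,0.0,93]]]'
python3 -m pendant '[[[0.036,-0.002,0.001,0.0,93],[0.001,0.0,0.04,0.0,93],[0.001,0.0,0.04,0.0,93],[0.001,0.0,0.04,0.0,93]]]'
end [0.423 0.303 0.053] 108.2
```

```bash
python3 -m pendant '[[[0.033,0,0,-0.001,30],[0.033,0,0,-0.001,30],[0.013,0,-0.027,0,30],[0.013,0,-0.027,0,93],[0.013,0,-0.027,0,93],[0.033,0.018,-0.008,0,93],[0.033,0.018,-0.008,0,93],[0.033,0.018,-0.008,0,93]]]'
python3 -m pendant '[[[0.033,0.018,-0.008,0,93],[0.033,0.018,-0.008,0,93],[0.033,0.018,-0.008,0,93],[0.036,-0.002,0.001,0,93],[0.036,-0.002,0.001,0,93],[0.036,-0.002,0.001,0,93],[0.036,-0.002,0.001,0,93],[0.036,-0.002,0.001,0,93]]]'
python3 -m pendant '[[[0.036,-0.002,0.001,0,93],[0,0,0,0,93],[0,0,0,0,93]]]'
python3 - <<'E'
from h import *
s=st();print(s['position'],s['ee_rot'])
for n in ['scene','top']:
  p=cap(n)
  print(n,[(round(d['p'],2),W(p,d['at']).round(3).tolist(),w2b(W(p,d['at'])).round(3)) for d in models.tip_of(p,'jar1')])
j=(.424,.302);plan([(*j,.10,Y),(*j,.054,Y)])
E
```

```text
t: 18.07
position: [0.4827, -0.0113, 0.1557]
ee_rot: [179.9, 0.0, 108.1]
wrist_force: [-0.1, -0.9, 0.2]
finger_gap: 0.629
finger_force: 0.0
t: 18.73
position: [0.4362, 0.2677, 0.1737]
ee_rot: [-180.0, -0.0, 108.2]
wrist_force: [0.3, 1.0, 0.6]
finger_gap: 0.995
finger_force: 0.0
t: 18.98
position: [0.4225, 0.3022, 0.1722]
ee_rot: [-179.9, -0.0, 108.6]
wrist_force: [0.3, 0.0, -0.2]
finger_gap: 1.004
finger_force: 0.0
[0.42248611 0.30219482 0.17222823] [-1.79941204e+02 -3.71127511e-02  1.08558359e+02]
scene [(0.93, [0.686, 0.398, 0.0], array([-0.525,  0.337])), (0.77, [0.65, 0.503, -0.003], array([-0.636,  0.334])), (0.74, [0.361, 0.42, -0.004], array([-0.647,  0.034])), (0.68, [0.652, 0.284, 0.002], array([-0.427,  0.269])), (0.66, [0.504, -0.265, -0.0], array([ 0.048, -0.043])), (0.62, [0.514, 0.432, 0.002], array([-0.61 ,  0.183])), (0.56, [0.425, 0.301, -0.004], array([-0.514,  0.058])), (0.44, [0.424, 0.168, 0.004], array([-0.387,  0.016]))]
top [(0.87, [0.652, 0.285, 0.0], array([-0.428,  0.268])), (0.73, [0.685, 0.395, 0.006], array([-0.522,  0.335])), (0.49, [0.425, 0.301, -0.003], array([-0.514,  0.058])), (0.44, [0.512, 0.428, 0.001], array([-0.607,  0.18 ]))]
python3 -m pendant '[[[0.002,0.0,0.036,-0.001,93],[0.002,0.0,0.036,-0.001,93],[0.0,0.0,0.023,0.0,93],[0.0,0.0,0.023,0.0,93]]]'
end [0.424 0.301 0.055] 108.2
```

```bash
python3 -m pendant '[[[0.001,0.001,0.036,0,93],[0.001,0.001,0.036,0,93],[0,0,0.023,0,93],[0,0,0.023,0,93],[0,0,0,0,93],[0,0,0,0,55],[0,0,0,0,55],[0,0,0,0,55]]]' 25
python3 -m pendant '[[[0,0,0,0,55],[0,0,0,0,55],[0,0,0,0,55],[0,0,-0.036,0,55],[0,0,-0.036,0,55],[0,0,-0.036,0,55],[0,0,0,0,55]]]'
python3 - <<'E'
from h import *
y=-.0395;m=b2w(-.04,y)
plan([(.50,.10,.16,Y),(*b2w(-0.10,y),0.14,Y),(*m,0.12,Y),(*m,0.055,Y)],jaw=55)
E
```

```text
t: 19.85
position: [0.4272, 0.3021, 0.0563]
ee_rot: [179.8, -0.0, 108.1]
wrist_force: [0.1, 1.0, 0.0]
finger_gap: 0.832
finger_force: 0.0
t: 20.43
position: [0.4301, 0.3041, 0.1691]
ee_rot: [179.2, -0.2, 108.1]
wrist_force: [1.6, -0.5, -1.5]
finger_gap: 0.662
finger_force: 25.0
python3 -m pendant '[[[-0.036,0.0,0.002,0.0,55],[-0.036,0.0,0.002,0.0,55],[-0.036,0.0,0.002,0.0,55],[-0.036,0.0,0.002,0.0,55],[-0.036,0.0,0.002,0.0,55],[-0.036,0.0,0.002,0.0,55],[-0.033,-0.017,0.003,0.0,55],[-0.033,-0.017,0.003,0.0,55]]]'
python3 -m pendant '[[[-0.033,-0.017,0.003,0.0,55],[-0.033,-0.017,0.003,0.0,55],[-0.033,-0.017,0.003,0.0,55],[-0.033,-0.017,0.003,0.0,55],[-0.031,-0.001,0.01,0.0,55],[-0.031,-0.001,0.01,0.0,55],[0.0,0.0,0.032,0.0,55],[0.0,0.0,0.032,0.0,55]]]'
end [ 0.48  -0.181  0.055] 108.1
```

```bash
python3 -m pendant '[[[-0.036,0,0.002,0,55],[-0.036,0,0.002,0,55],[-0.036,0,0.002,0,55],[-0.036,0,0.002,0,55],[-0.036,0,0.002,0,55],[-0.036,0,0.002,0,55],[-0.033,-0.017,0.003,0,55],[-0.033,-0.017,0.003,0,55]]]'
python3 -m pendant '[[[-0.033,-0.017,0.003,0,55],[-0.033,-0.017,0.003,0,55],[-0.033,-0.017,0.003,0,55],[-0.033,-0.017,0.003,0,55],[-0.027,0.002,0.01,0,55],[-0.027,0.002,0.01,0,55],[0,0,0.025,0,55],[0,0,0.02,0,55]]]'
python3 -m pendant '[[[0,0,0.005,0,55],[0,0,0,0,55],[0,0,0,0,55]]]'
python3 - <<'E'
from h import *
s=st();print(s['position'],s['ee_rot'],s['finger_gap']*93,w2b(s['position']),s['wrist_force'])
E
```

```text
t: 21.1
position: [0.4817, 0.0217, 0.144]
ee_rot: [180.0, 0.1, 108.2]
wrist_force: [-0.2, -0.5, -1.7]
finger_gap: 0.66
finger_force: 25.0
t: 21.77
position: [0.4789, -0.1758, 0.0665]
ee_rot: [180.0, 0.1, 108.0]
wrist_force: [0.5, 0.7, -2.1]
finger_gap: 0.661
finger_force: 25.0
t: 22.02
position: [0.4786, -0.173, 0.0628]
ee_rot: [-180.0, 0.0, 108.2]
wrist_force: [-0.4, -0.9, -1.7]
finger_gap: 0.663
finger_force: 25.0
[ 0.47862523 -0.17302994  0.06277453] [-1.79993705e+02  3.25768107e-03  1.08194520e+02] 61.6427947663975 [-0.04657316 -0.03864431] [-0.36451506 -0.90206375 -1.69456348]
```

```bash
python3 -m pendant '[[[0,0,0.007,0,55],[-0.008,0,0.001,0,55],[-0.008,0,0,0,55],[-0.008,0,0,0,55],[-0.009,0,0,0,55],[0,0,0,0,55],[0,0,0,0,78],[0,0,0,0,78]]]'
python3 -m pendant '[[[0,0,0,0,78],[0.022,0,0,0,78],[0.022,0,0,0,78],[0.022,0,0,0,78],[0,0,0,0,30],[0,0,0,0,30],[0,0,0,0,30],[0,0,0,0,30]]]'
python3 -m pendant '[[[0,0,0,0,30],[0,0,0,0,30],[0,0,0,0,30],[0,0,0,0,30],[0,0,0,0,30]]]'
python3 - <<'E'
from h import *
s=st();print(s['position'],s['ee_rot'],s['finger_gap']*93,w2b(s['position']),s['wrist_force'])
p=cap('scene')
print([(round(d['p'],2),W(p,d['at']).round(3).tolist(),w2b(W(p,d['at'])).round(3)) for d in models.tip_of(p,'jar1')])
E
```

```text
t: 22.68
position: [0.4898, -0.205, 0.0557]
ee_rot: [179.9, 0.1, 108.2]
wrist_force: [-0.2, -1.2, -0.9]
finger_gap: 0.756
finger_force: 0.0
t: 23.35
position: [0.4688, -0.1433, 0.0548]
ee_rot: [180.0, 0.1, 108.1]
wrist_force: [-0.2, -0.5, -0.3]
finger_gap: 0.604
finger_force: 0.0
t: 23.77
position: [0.4683, -0.1421, 0.0546]
ee_rot: [-180.0, 0.0, 108.1]
wrist_force: [-0.1, -0.6, 0.5]
finger_gap: 0.327
finger_force: 0.0
[ 0.46825454 -0.14211175  0.0546472 ] [-1.79999439e+02  7.16538439e-03  1.08145385e+02] 30.44796741396838 [-0.07918342 -0.03888121] [-0.05955325 -0.58936987  0.48188995]
[(0.88, [0.649, 0.505, -0.005], array([-0.638,  0.335])), (0.73, [0.655, 0.283, 0.001], array([-0.425,  0.271])), (0.73, [0.504, -0.263, -0.003], array([ 0.047, -0.043])), (0.69, [0.481, -0.178, -0.003], array([-0.041, -0.038])), (0.61, [0.687, 0.399, -0.002], array([-0.525,  0.338])), (0.59, [0.359, 0.418, 0.0], array([-0.645,  0.032]))]
```

```bash
python3 -m pendant '[[[-0.01,0,0.002,0,30],[-0.011,0,0.002,0,30],[-0.011,0,0.001,0,30],[-0.011,0,0,0,30],[-0.011,0,0,0,30],[-0.011,0,0,0,30],[-0.01,0,0,0,30],[-0.01,0,0,0,30]]]'
python3 -m pendant '[[[-0.004,0,0,0,30],[0,0,0,0,30],[0,0,0,0,30]]]'
python3 - <<'E'
from h import *
s=st();print(s['position'],s['ee_rot'],s['finger_gap']*93,w2b(s['position']),s['wrist_force'])
for n in ['scene','top']:
  p=cap(n)
  if n=='scene': save(p,'s5.png',(100,120,480,360),2)
  print([(round(d['p'],2),W(p,d['at']).round(3).tolist(),w2b(W(p,d['at'])).round(3)) for d in models.tip_of(p,'jar1')])
E
```

```text
t: 24.53
position: [0.4948, -0.2242, 0.0494]
ee_rot: [-180.0, 0.0, 108.1]
wrist_force: [-0.2, 1.6, 0.1]
finger_gap: 0.32
finger_force: 1.2
t: 24.78
position: [0.4963, -0.2273, 0.0498]
ee_rot: [180.0, 0.1, 108.1]
wrist_force: [0.1, 0.1, 0.5]
finger_gap: 0.321
finger_force: 0.0
[ 0.49627159 -0.22730439  0.04979035] [1.79976175e+02 7.87295311e-02 1.08133998e+02] 29.855833228381425 [ 0.01049783 -0.03875928] [0.09915934 0.12236796 0.50630708]
[(0.87, [0.686, 0.402, -0.001], array([-0.528,  0.338])), (0.85, [0.51, 0.429, 0.002], array([-0.609,  0.179])), (0.81, [0.653, 0.279, 0.001], array([-0.422,  0.268])), (0.79, [0.525, -0.328, -0.002], array([ 0.115, -0.043])), (0.77, [0.363, 0.422, -0.0], array([-0.648,  0.036])), (0.64, [0.509, -0.263, -0.002], array([ 0.048, -0.038])), (0.62, [0.65, 0.506, -0.003], array([-0.639,  0.336]))]
[(0.94, [0.653, 0.285, -0.002], array([-0.427,  0.27 ])), (0.94, [0.685, 0.395, 0.003], array([-0.522,  0.334])), (0.89, [0.359, 0.425, -0.005], array([-0.652,  0.034])), (0.83, [0.648, 0.507, 0.001], array([-0.64 ,  0.334])), (0.73, [0.51, 0.426, 0.004], array([-0.606,  0.177])), (0.4, [0.505, -0.26, 0.001], array([ 0.045, -0.041]))]
```

View pics/s5.png

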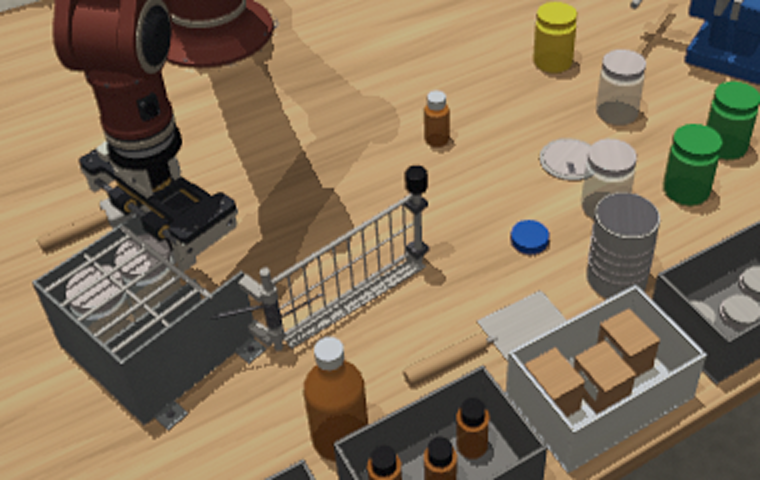

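The right lane holds two upright jars, at crop (95,285) and (135,258). Next is the jar at (0.653,0.283).

Run:
```python
from h import *
plan([(*b2w(-.055,-.0395),.05,Y),(*b2w(-.10,-.0395),.13,Y),(.51,.05,.20,Y),(.6525,.283,.18,Y),(.6525,.283,.054,Y)])
```

```text
python3 -m pendant '[[[0.032,-0.0,-0.0,0.0,93],[0.032,-0.0,-0.0,0.0,93],[0.015,-0.0,-0.027,0.0,93],[0.015,-0.0,-0.027,0.0,93],[0.015,-0.0,-0.027,0.0,93],[0.03,0.02,-0.014,0.0,93],[0.03,0.02,-0.014,0.0,93],[0.03,0.02,-0.014,0.0,93]]]'
python3 -m pendant '[[[0.03,0.02,-0.014,0.0,93],[0.03,0.02,-0.014,0.0,93],[0.025,0.03,0.003,0.0,93],[0.025,0.03,0.003,0.0,93],[0.025,0.03,0.003,0.0,93],[0.025,0.03,0.003,0.0,93],[0.025,0.03,0.003,0.0,93],[0.025,0.03,0.003,0.0,93]]]'
python3 -m pendant '[[[0.025,0.03,0.003,0.0,93],[0.0,-0.001,0.031,0.0,93],[0.0,-0.001,0.031,0.0,93],[0.0,-0.001,0.031,0.0,93],[0.0,-0.001,0.031,0.0,93]]]'
end [0.651 0.282 0.056] 108.2
```

```bash
python3 -m pendant '[[[0.032,0,0,0,30],[0.032,0,0,0,30],[0.015,0,-0.027,0,30],[0.015,0,-0.027,0,93],[0.015,0,-0.027,0,93],[0.03,0.02,-0.014,0,93],[0.03,0.02,-0.014,0,93],[0.03,0.02,-0.014,0,93]]]'
python3 -m pendant '[[[0.03,0.02,-0.014,0,93],[0.03,0.02,-0.014,0,93],[0.025,0.03,0.003,0,93],[0.025,0.03,0.003,0,93],[0.025,0.03,0.003,0,93],[0.025,0.03,0.003,0,93],[0.025,0.03,0.003,0,93],[0.025,0.03,0.003,0,93]]]'
python3 -m pendant '[[[0.025,0.03,0.003,0,93],[0,0,0,0,93],[0,0,0,0,93],[0,0,0,0,93]]]'
python3 - <<'E'
from h import *
s=st();print(s['position'],s['ee_rot'])
for n in ['top','scene']:
  p=cap(n)
  print([(round(d['p'],2),W(p,d['at']).round(3).tolist(),w2b(W(p,d['at'])).round(3)) for d in models.tip_of(p,'jar1')])
plan([(.6525,.283,.054,Y)])
E
```

```text
t: 25.65
position: [0.491, -0.0172, 0.174]
ee_rot: [179.9, 0.0, 108.1]
wrist_force: [0.3, -0.1, -0.5]
finger_gap: 0.635
finger_force: 0.0
t: 26.32
position: [0.6348, 0.2517, 0.1825]
ee_rot: [-180.0, -0.0, 108.2]
wrist_force: [0.9, -0.1, -0.3]
finger_gap: 0.997
finger_force: 0.0
t: 26.65
position: [0.6548, 0.2816, 0.1792]
ee_rot: [-179.9, 0.1, 108.2]
wrist_force: [0.1, -1.4, -0.0]
finger_gap: 1.001
finger_force: 0.0
[0.65477715 0.28164919 0.1791595 ] [-1.79919163e+02  8.67186527e-02  1.08152843e+02]
[(0.79, [0.51, -0.258, -0.002], array([ 0.044, -0.035])), (0.66, [0.509, 0.425, 0.002], array([-0.606,  0.177])), (0.63, [0.652, 0.286, 0.003], array([-0.429,  0.269])), (0.59, [0.648, 0.506, -0.002], array([-0.639,  0.333])), (0.57, [0.525, -0.321, -0.002], array([ 0.108, -0.041])), (0.45, [0.363, 0.421, -0.002], array([-0.647,  0.037]))]
[(0.87, [0.51, 0.426, -0.0], array([-0.606,  0.178])), (0.85, [0.652, 0.286, 0.001], array([-0.429,  0.269])), (0.82, [0.648, 0.505, -0.003], array([-0.639,  0.334])), (0.8, [0.684, 0.398, -0.003], array([-0.526,  0.335])), (0.8, [0.362, 0.422, 0.003], array([-0.648,  0.035])), (0.77, [0.509, -0.263, -0.002], array([ 0.048, -0.038])), (0.62, [0.523, -0.326, -0.003], array([ 0.113, -0.044])), (0.45, [0.657, 0.171, 0.003], array([-0.318,  0.238]))]
python3 -m pendant '[[[0.001,-0.0,0.032,-0.0,93],[0.001,-0.0,0.032,-0.0,93],[0.001,-0.0,0.032,-0.0,93],[0.001,-0.0,0.032,-0.0,93]]]'
end [0.654 0.285 0.053] 108.0
```

```bash
python3 -m pendant '[[[0.001,-0.001,0.032,0,93],[0.001,-0.001,0.032,0,93],[0.001,-0.001,0.032,0,93],[0.001,0,0.028,0,93],[0,0,0,0,93],[0,0,0,0,55],[0,0,0,0,55],[0,0,0,0,55]]]' 25
python3 -m pendant '[[[0,0,0,0,55],[0,0,0,0,55],[0,0,0,0,55],[0,0,0,0,55],[0,0,-0.036,0,55],[0,0,-0.036,0,55],[0,0,-0.036,0,55],[0,0,0,0,55]]]'
python3 -m pendant '[[[0,0,0,0,55],[0,0,0,0,55]]]'
python3 - <<'E'
from h import *
y=.0395;m=b2w(-.04,y)
plan([(.50,.10,.16,Y),(*b2w(-0.10,y),0.14,Y),(*m,0.12,Y),(*m,0.055,Y)],jaw=55)
E
```

```text
t: 27.52
position: [0.6533, 0.2855, 0.0589]
ee_rot: [179.7, 0.0, 108.1]
wrist_force: [0.1, 0.0, -0.3]
finger_gap: 0.831
finger_force: 0.0
t: 28.18
position: [0.6554, 0.2864, 0.172]
ee_rot: [179.2, -0.0, 108.2]
wrist_force: [2.7, 0.2, -0.8]
finger_gap: 0.662
finger_force: 25.0
t: 28.35
position: [0.6496, 0.2852, 0.1619]
ee_rot: [-179.8, -0.0, 108.2]
wrist_force: [-0.5, -0.6, -3.5]
finger_gap: 0.66
finger_force: 25.0
python3 -m pendant '[[[-0.022,-0.033,0.0,0.0,55],[-0.022,-0.033,0.0,0.0,55],[-0.022,-0.033,0.0,0.0,55],[-0.022,-0.033,0.0,0.0,55],[-0.022,-0.033,0.0,0.0,55],[-0.022,-0.033,0.0,0.0,55],[-0.033,-0.005,0.004,0.0,55],[-0.033,-0.005,0.004,0.0,55]]]'
python3 -m pendant '[[[-0.033,-0.005,0.004,0.0,55],[-0.033,-0.005,0.004,0.0,55],[-0.033,-0.005,0.004,0.0,55],[-0.033,-0.005,0.004,0.0,55],[-0.029,0.0,0.009,0.0,55],[-0.029,0.0,0.009,0.0,55],[-0.0,0.0,0.032,0.0,55],[-0.0,0.0,0.032,0.0,55]]]'
end [ 0.554 -0.155  0.056] 108.2
```

```bash
python3 -m pendant '[[[-0.022,-0.033,0,0,55],[-0.022,-0.033,0,0,55],[-0.022,-0.033,0,0,55],[-0.022,-0.033,0,0,55],[-0.022,-0.033,0,0,55],[-0.022,-0.033,0,0,55],[-0.033,-0.005,0.004,0,55],[-0.033,-0.005,0.004,0,55]]]'
python3 -m pendant '[[[-0.033,-0.005,0.004,0,55],[-0.033,-0.005,0.004,0,55],[-0.033,-0.005,0.004,0,55],[-0.033,-0.005,0.004,0,55],[-0.026,0,0.009,0,55],[-0.026,0,0.009,0,55],[0,0,0.025,0,55],[0,0,0.02,0,55]]]'
python3 -m pendant '[[[0,0,0.005,0,55],[0,0,0,0,55],[0,0,0,0,55]]]'
python3 - <<'E'
from h import *
s=st();print(s['position'],s['ee_rot'],s['finger_gap']*93,w2b(s['position']),s['wrist_force'])
E
```

```text
t: 29.02
position: [0.5112, 0.0321, 0.1537]
ee_rot: [-179.6, -0.2, 108.3]
wrist_force: [0.7, -0.7, -2.2]
finger_gap: 0.663
finger_force: 25.0
t: 29.68
position: [0.5518, -0.1508, 0.0738]
ee_rot: [-179.8, -0.0, 107.9]
wrist_force: [-0.7, 0.4, -2.8]
finger_gap: 0.659
finger_force: 25.0
t: 29.93
position: [0.553, -0.148, 0.071]
ee_rot: [-179.9, -0.1, 108.2]
wrist_force: [-0.1, 0.4, -2.6]
finger_gap: 0.661
finger_force: 25.0
[ 0.55300981 -0.14800693  0.07095224] [-1.79893517e+02 -6.63519415e-02  1.08204707e+02] 61.49898452200848 [-0.04721218  0.03983377] [-0.09749262  0.40985426 -2.61059447]
```

```bash
python3 -m pendant '[[[0,0,0.01,0,55],[0,0,0.005,0,55],[-0.008,0,0,0,55],[-0.008,0,0,0,55],[-0.008,0,0,0,55],[-0.009,0,0,0,55],[0,0,0,0,55],[0,0,0,0,55]]]'
python3 -m pendant '[[[0,0,0,0,78],[0,0,0,0,78],[0,0,0,0,78],[0,0,0,0,78],[0.022,0,0,0,78],[0.022,0,0,0,78],[0.024,0,0,0,78],[0,0,0,0,30]]]'
python3 -m pendant '[[[0,0,0,0,30],[0,0,0,0,30],[0,0,0,0,30],[0,0,0,0,30],[0,0,0,0,30],[0,0,0,0,30],[0,0,0,0,30],[0,0,0,0,30]]]'
python3 - <<'E'
from h import *
s=st();print(s['position'],s['ee_rot'],s['finger_gap']*93,w2b(s['position']),s['wrist_force'])
p=cap('scene')
print([(round(d['p'],2),W(p,d['at']).round(3).tolist(),w2b(W(p,d['at'])).round(3)) for d in models.tip_of(p,'jar1')])
E
```

```text
t: 30.6
position: [0.5655, -0.1801, 0.0592]
ee_rot: [179.8, 0.1, 108.2]
wrist_force: [-2.3, 1.5, 9.4]
finger_gap: 0.661
finger_force: 25.0
t: 31.27
position: [0.541, -0.1089, 0.0558]
ee_rot: [-179.9, -0.4, 108.5]
wrist_force: [-0.1, 0.6, -0.5]
finger_gap: 0.8
finger_force: 0.0
t: 31.93
position: [0.5426, -0.1152, 0.0566]
ee_rot: [-180.0, -0.0, 108.2]
wrist_force: [0.3, 0.1, 0.8]
finger_gap: 0.33
finger_force: 0.5
[ 0.54262815 -0.11524365  0.05659235] [-1.79991071e+02 -2.63266134e-02  1.08158344e+02] 30.71680151921697 [-0.08157939  0.04016047] [0.29649401 0.06629674 0.76669026]
[(0.98, [0.51, -0.262, -0.004], array([ 0.048, -0.037])), (0.82, [0.553, -0.153, 0.001], array([-0.043,  0.038])), (0.73, [0.36, 0.42, 0.002], array([-0.648,  0.033])), (0.7, [0.687, 0.401, 0.002], array([-0.528,  0.338])), (0.64, [0.522, -0.327, -0.004], array([ 0.113, -0.045])), (0.64, [0.649, 0.505, -0.005], array([-0.638,  0.334])), (0.56, [0.512, 0.429, -0.001], array([-0.608,  0.181])), (0.41, [0.336, -0.268, 0.003], array([-0.   , -0.204]))]
```

```bash
python3 -m pendant '[[[-0.01,0,0.002,0,30],[-0.011,0,0.001,0,30],[-0.011,0,0,0,30],[-0.011,0,0,0,30],[-0.011,0,0,0,30],[-0.011,0,0,0,30],[-0.01,0,0,0,30],[-0.01,0,0,0,30]]]'
python3 -m pendant '[[[-0.005,0,0,0,30],[0,0,0,0,30],[0,0,0,0,30]]]'
python3 - <<'E'
from h import *
s=st();print(s['position'],s['ee_rot'],s['finger_gap']*93,w2b(s['position']),s['wrist_force'])
for n in ['scene','top']:
  p=cap(n)
  print([(round(d['p'],2),W(p,d['at']).round(3).tolist(),w2b(W(p,d['at'])).round(3)) for d in models.tip_of(p,'jar1')])
  print([(round(d['p'],2),W(p,d['at']).round(3).tolist()) for d in models.tip_of(p,'bolt_knob')][:2])
plan([(*b2w(-.055,.0395),.054,Y),(*b2w(-.10,.02),.13,Y),(.50,.05,.18,Y),(.511,.427,.17,Y)])
E
```

```text
t: 32.7
position: [0.5693, -0.1975, 0.0536]
ee_rot: [-180.0, 0.0, 108.1]
wrist_force: [-0.4, 1.8, -1.0]
finger_gap: 0.323
finger_force: 1.1
t: 32.95
position: [0.5709, -0.2017, 0.0536]
ee_rot: [180.0, 0.1, 108.1]
wrist_force: [-0.5, 0.9, 0.4]
finger_gap: 0.321
finger_force: 0.0
[ 0.57085158 -0.20171234  0.05361887] [1.79996323e+02 5.99690120e-02 1.08128634e+02] 29.884894423063596 [0.00937879 0.04008154] [-0.51006547  0.91781049  0.36084012]
[(0.9, [0.687, 0.4, 0.002], array([-0.527,  0.338])), (0.84, [0.362, 0.42, 0.0], array([-0.647,  0.035])), (0.83, [0.648, 0.506, -0.002], array([-0.639,  0.333])), (0.79, [0.51, -0.261, -0.003], array([ 0.047, -0.036])), (0.74, [0.514, 0.427, 0.004], array([-0.606,  0.182])), (0.46, [0.53, -0.206, -0.003], array([ 0.001, -0.001]))]
[(0.59, [0.611, 0.03, 0.139]), (0.51, [0.773, -0.155, -0.0])]
[(0.95, [0.51, 0.423, 0.003], array([-0.603,  0.177])), (0.82, [0.688, 0.395, 0.005], array([-0.521,  0.337])), (0.76, [0.646, 0.506, 0.003], array([-0.64 ,  0.332])), (0.6, [0.524, -0.322, -0.005], array([ 0.109, -0.041])), (0.58, [0.361, 0.42, -0.001], array([-0.647,  0.034])), (0.37, [0.602, 0.031, 0.02], array([-0.202,  0.142]))]
[(0.54, [0.609, 0.035, 0.138])]
python3 -m pendant '[[[0.032,-0.0,-0.0,0.0,93],[0.032,-0.0,-0.0,0.0,93],[0.015,-0.007,-0.025,0.0,93],[0.015,-0.007,-0.025,0.0,93],[0.015,-0.007,-0.025,0.0,93],[0.03,0.006,-0.01,0.0,93],[0.03,0.006,-0.01,0.0,93],[0.03,0.006,-0.01,0.0,93]]]'
python3 -m pendant '[[[0.03,0.006,-0.01,0.0,93],[0.03,0.006,-0.01,0.0,93],[0.036,0.013,0.001,0.0,93],[0.036,0.013,0.001,0.0,93],[0.036,0.013,0.001,0.0,93],[0.036,0.013,0.001,0.0,93],[0.036,0.013,0.001,0.0,93],[0.036,0.013,0.001,0.0,93]]]'
python3 -m pendant '[[[0.036,0.013,0.001,0.0,93],[0.036,0.013,0.001,0.0,93],[0.036,0.013,0.001,0.0,93],[0.036,0.013,0.001,0.0,93]]]'
end [0.509 0.431 0.169] 108.2
```

```bash
python3 -m pendant '[[[0.032,0,0,0,30],[0.032,0,0,0,30],[0.015,-0.007,-0.025,0,30],[0.015,-0.007,-0.025,0,93],[0.015,-0.007,-0.025,0,93],[0.03,0.006,-0.01,0,93],[0.03,0.006,-0.01,0,93],[0.03,0.006,-0.01,0,93]]]'
python3 -m pendant '[[[0.03,0.006,-0.01,0,93],[0.03,0.006,-0.01,0,93],[0.036,0.013,0.001,0,93],[0.036,0.013,0.001,0,93],[0.036,0.013,0.001,0,93],[0.036,0.013,0.001,0,93],[0.036,0.013,0.001,0,93],[0.036,0.013,0.001,0,93]]]'
python3 -m pendant '[[[0.036,0.013,0.001,0,93],[0.036,0.013,0.001,0,93],[0.036,0.013,0.001,0,93],[0.033,0.013,0.001,0,93],[0,0,0,0,93],[0,0,0,0,93],[0,0,0,0,93]]]'
python3 - <<'E'
from h import *
s=st();print(s['position'],s['ee_rot'])
for n in ['top','scene']:
  p=cap(n); save(p,'s6.png',(100,120,480,360),2)
  print([(round(d['p'],2),W(p,d['at']).round(3).tolist(),w2b(W(p,d['at'])).round(3)) for d in models.tip_of(p,'jar1')])
plan([(.511,.427,.054,Y)])
E
```

```text
t: 33.92
position: [0.5056, -0.0116, 0.1597]
ee_rot: [179.9, 0.0, 108.1]
wrist_force: [0.9, 0.9, 0.2]
finger_gap: 0.633
finger_force: 0.0
t: 34.58
position: [0.5048, 0.2797, 0.1728]
ee_rot: [180.0, -0.0, 108.2]
wrist_force: [0.6, -0.2, -0.9]
finger_gap: 0.997
finger_force: 0.0
t: 35.17
position: [0.5108, 0.4267, 0.1684]
ee_rot: [-180.0, 0.1, 108.1]
wrist_force: [1.7, -1.2, -0.1]
finger_gap: 1.003
finger_force: 0.0
[0.51079595 0.42665231 0.16835625] [-1.79965752e+02  9.94746381e-02  1.08141697e+02]
[(0.76, [0.687, 0.397, 0.004], array([-0.523,  0.337])), (0.65, [0.582, -0.24, 0.003], array([0.049, 0.039])), (0.65, [0.511, -0.26, -0.002], array([ 0.046, -0.036])), (0.64, [0.647, 0.503, -0.0], array([-0.637,  0.332])), (0.62, [0.51, 0.425, 0.001], array([-0.605,  0.178])), (0.55, [0.522, -0.32, -0.005], array([ 0.107, -0.043])), (0.55, [0.361, 0.42, -0.005], array([-0.647,  0.034]))]
[(0.97, [0.362, 0.422, 0.0], array([-0.648,  0.036])), (0.88, [0.523, -0.326, -0.002], array([ 0.112, -0.044])), (0.83, [0.685, 0.399, 0.003], array([-0.526,  0.336])), (0.71, [0.515, 0.428, 0.003], array([-0.606,  0.183])), (0.59, [0.51, -0.262, -0.0], array([ 0.048, -0.037]))]
python3 -m pendant '[[[0.0,-0.0,0.038,-0.0,93],[0.0,-0.0,0.038,-0.0,93],[0.0,-0.0,0.038,-0.0,93]]]'
end [0.512 0.426 0.055] 108.0
```

View pics/s6.png

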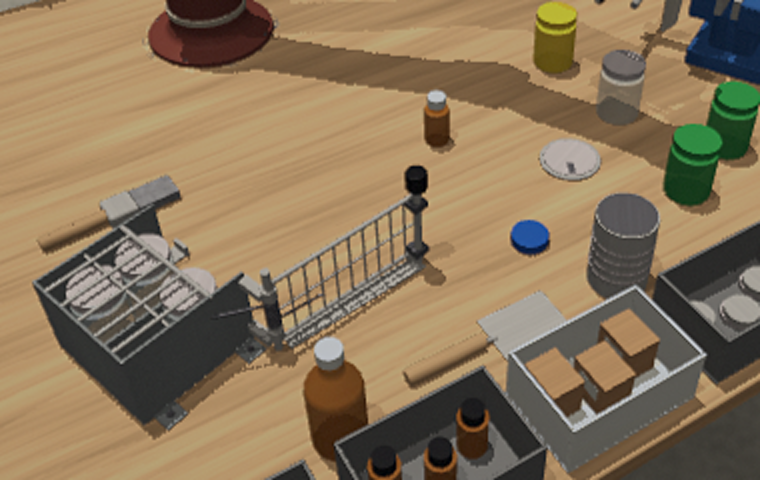

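Three jars are in and upright, at crop (95,290), (142,255) and (187,290). The last one stands at crop (620,88) under the gripper.

```bash
python3 -m pendant '[[[0,0,0.038,0,93],[0,0,0.038,0,93],[0,0,0.037,0,93],[0,0,0,0,93],[0,0,0,0,93],[0,0,0,0,55],[0,0,0,0,55],[0,0,0,0,55]]]' 25
python3 -m pendant '[[[0,0,0,0,55],[0,0,0,0,55],[0,0,0,0,55],[0,0,0,0,55],[0,0,-0.036,0,55],[0,0,-0.036,0,55],[0,0,-0.034,0,55],[0,0,0,0,55]]]'
python3 -m pendant '[[[0,0,0,0,55],[0,0,0,0,55]]]'
python3 - <<'E'
from h import *
y=.0395;m=b2w(-.045,y)
plan([(.50,.08,.16,Y),(*b2w(-0.10,y),0.14,Y),(*m,0.12,Y),(*m,0.06,Y)],jaw=55)
E
```

```text
t: 36.03
position: [0.5125, 0.4287, 0.0587]
ee_rot: [179.7, -0.1, 108.2]
wrist_force: [-0.1, -0.1, 0.3]
finger_gap: 0.838
finger_force: 0.0
t: 36.7
position: [0.5151, 0.43, 0.1693]
ee_rot: [179.2, -0.3, 108.2]
wrist_force: [0.7, -0.1, -0.8]
finger_gap: 0.66
finger_force: 25.0
t: 36.87
position: [0.5097, 0.4273, 0.1603]
ee_rot: [-179.8, 0.0, 108.2]
wrist_force: [-0.0, 0.0, -3.0]
finger_gap: 0.663
finger_force: 25.0
python3 -m pendant '[[[-0.036,-0.013,0.0,0.0,55],[-0.036,-0.013,0.0,0.0,55],[-0.036,-0.013,0.0,0.0,55],[-0.036,-0.013,0.0,0.0,55],[-0.036,-0.013,0.0,0.0,55],[-0.036,-0.013,0.0,0.0,55],[-0.036,-0.013,0.0,0.0,55],[-0.036,-0.013,0.0,0.0,55]]]'
python3 -m pendant '[[[-0.036,-0.013,0.0,0.0,55],[-0.037,-0.004,0.004,0.0,55],[-0.037,-0.004,0.004,0.0,55],[-0.037,-0.004,0.004,0.0,55],[-0.037,-0.004,0.004,0.0,55],[-0.037,-0.004,0.004,0.0,55],[-0.027,-0.001,0.01,0.0,55],[-0.027,-0.001,0.01,0.0,55]]]'
python3 -m pendant '[[[0.0,0.0,0.03,0.0,55],[0.0,0.0,0.03,0.0,55]]]'
end [ 0.553 -0.151  0.06 ] 108.2
```

```bash
python3 -m pendant '[[[-0.036,-0.013,0,0,55],[-0.036,-0.013,0,0,55],[-0.036,-0.013,0,0,55],[-0.036,-0.013,0,0,55],[-0.036,-0.013,0,0,55],[-0.036,-0.013,0,0,55],[-0.036,-0.013,0,0,55],[-0.036,-0.013,0,0,55]]]'
python3 -m pendant '[[[-0.036,-0.013,0,0,55],[-0.037,-0.004,0.004,0,55],[-0.037,-0.004,0.004,0,55],[-0.037,-0.004,0.004,0,55],[-0.037,-0.004,0.004,0,55],[-0.037,-0.004,0.004,0,55],[-0.027,-0.001,0.01,0,55],[-0.027,-0.001,0.01,0,55]]]'
python3 -m pendant '[[[0,0,0.03,0,55],[0,0,0.025,0,55],[0,0,0,0,55],[0,0,0,0,55]]]'
python3 - <<'E'
from h import *
s=st();print(s['position'],s['ee_rot'],s['finger_gap']*93,w2b(s['position']),s['wrist_force'])
E
```

```text
t: 37.53
position: [0.4997, 0.1199, 0.1597]
ee_rot: [-179.7, -0.0, 108.2]
wrist_force: [0.9, -0.1, -1.5]
finger_gap: 0.662
finger_force: 25.0
t: 38.2
position: [0.5529, -0.1524, 0.1194]
ee_rot: [-179.8, -0.1, 108.1]
wrist_force: [0.4, -0.6, -2.6]
finger_gap: 0.662
finger_force: 25.0
t: 38.53
position: [0.5519, -0.1495, 0.0641]
ee_rot: [-179.7, -0.2, 108.2]
wrist_force: [0.5, 0.1, -0.8]
finger_gap: 0.661
finger_force: 25.0
[ 0.55188541 -0.1495263   0.06406439] [-179.66303402   -0.22580256  108.16953315] 61.46309227620413 [-0.04611803  0.03829248] [ 0.45319358  0.09980041 -0.79032999]
```

```bash
python3 -m pendant '[[[0,0,0.005,0,55],[-0.007,0.001,0,0,55],[-0.007,0,0,0,55],[0,0,0,0,55],[0,0,0,0,80],[0,0,0,0,80],[0,0,0,0,80],[0,0,0,0,80]]]'
python3 -m pendant '[[[0,0,0,0,80],[0,0,0,0,80],[0.02,0,0,0,80],[0.02,0,0,0,80],[0.02,0,0,0,80],[0,0,0,0,30],[0,0,0,0,30],[0,0,0,0,30]]]'
python3 -m pendant '[[[0,0,0,0,30],[0,0,0,0,30],[0,0,0,0,30],[0,0,0,0,30],[0,0,0,0,30],[0,0,0,0,30]]]'
python3 - <<'E'
from h import *
s=st();print(s['position'],s['ee_rot'],s['finger_gap']*93,w2b(s['position']),s['wrist_force'])
p=cap('scene')
print([(round(d['p'],2),W(p,d['at']).round(3).tolist(),w2b(W(p,d['at'])).round(3)) for d in models.tip_of(p,'jar1')])
E
```

```text
t: 39.2
position: [0.5598, -0.1633, 0.0621]
ee_rot: [180.0, 0.0, 108.2]
wrist_force: [0.6, 0.3, -0.2]
finger_gap: 0.851
finger_force: 0.0
t: 39.87
position: [0.5413, -0.1076, 0.0619]
ee_rot: [180.0, 0.1, 108.1]
wrist_force: [0.4, -1.6, 1.3]
finger_gap: 0.696
finger_force: 0.0
t: 40.37
position: [0.5408, -0.1067, 0.0616]
ee_rot: [-180.0, 0.0, 108.1]
wrist_force: [-0.1, -0.6, -0.1]
finger_gap: 0.326
finger_force: 0.0
[ 0.54081501 -0.10669037  0.06160565] [-1.79993337e+02  2.39071729e-03  1.08147092e+02] 30.358765315199836 [-0.09027228  0.04109836] [-0.13612525 -0.63928254 -0.05271948]
[(0.97, [0.361, 0.422, -0.001], array([-0.649,  0.034])), (0.94, [0.522, -0.326, -0.004], array([ 0.113, -0.045])), (0.8, [0.508, -0.262, -0.002], array([ 0.047, -0.038])), (0.59, [0.685, 0.4, 0.001], array([-0.527,  0.336])), (0.58, [0.561, -0.167, -0.001], array([-0.027,  0.042]))]
```

```bash
python3 -m pendant '[[[-0.014,-0.001,0.004,0,30],[-0.014,0,0.004,0,30],[-0.012,0,0,0,30],[-0.011,0,0,0,30],[-0.01,0,0,0,30],[-0.01,0,0,0,30],[-0.01,0,0,0,30],[-0.01,0,0,0,30]]]'
python3 -m pendant '[[[-0.008,0,0,0,30],[0,0,0,0,30],[0,0,0,0,30]]]'
python3 - <<'E'
from h import *
s=st();print(s['position'],s['ee_rot'],s['finger_gap']*93,w2b(s['position']),s['wrist_force'])
plan([(*b2w(-.06,.0395),.054,Y),(*b2w(-.10,.02),.13,Y),(.53,.0,.22,Y)],jaw=30)
E
```

```text
t: 41.13
position: [0.5683, -0.1938, 0.0536]
ee_rot: [-180.0, -0.0, 108.2]
wrist_force: [-1.3, 1.5, -1.2]
finger_gap: 0.321
finger_force: 0.9
t: 41.38
position: [0.5712, -0.2024, 0.054]
ee_rot: [180.0, 0.1, 108.1]
wrist_force: [-0.4, 0.2, -0.8]
finger_gap: 0.322
finger_force: 0.0
[ 0.57120164 -0.20240903  0.05400935] [1.79956801e+02 1.19844196e-01 1.08096504e+02] 29.980762505436996 [0.01014981 0.04019748] [-0.35988448  0.19923869 -0.84621824]
python3 -m pendant '[[[0.035,-0.0,0.0,-0.0,30],[0.035,-0.0,0.0,-0.0,30],[0.013,-0.007,-0.025,-0.0,30],[0.013,-0.007,-0.025,-0.0,30],[0.013,-0.007,-0.025,-0.0,30],[0.024,0.011,-0.023,-0.0,30],[0.024,0.011,-0.023,-0.0,30],[0.024,0.011,-0.023,-0.0,30]]]'
python3 -m pendant '[[[0.024,0.011,-0.023,-0.0,30]]]'
end [ 0.529 -0.     0.221] 108.1
```

```bash
python3 -m pendant '[[[0.035,0,0,0,30],[0.035,0,0,0,30],[0.013,-0.007,-0.025,0,30],[0.013,-0.007,-0.025,0,70],[0.013,-0.007,-0.025,0,70],[0.024,0.011,-0.023,0,70],[0.024,0.011,-0.023,0,70],[0.024,0.011,-0.023,0,70]]]'
python3 -m pendant '[[[0.024,0.011,-0.023,0,70],[0,0,0,0,70],[0,0,0,0,70],[0,0,0,0,70]]]'
python3 - <<'E'
from h import *
k=[]
for n in ['top','scene']:
  p=cap(n)
  if n=='scene': save(p,'s7.png',(100,160,360,360),3)
  print([(round(d['p'],2),W(p,d['at']).round(3).tolist(),w2b(W(p,d['at'])).round(3)) for d in models.tip_of(p,'jar1')])
  print([(round(d['p'],2),W(p,d['at']).round(3).tolist()) for d in models.tip_of(p,'bolt_knob')])
plan([(.609,.030,.20,94),(.609,.030,.155,94)],jaw=70)
E
```

```text
t: 42.05
position: [0.5256, -0.0242, 0.1994]
ee_rot: [179.9, 0.0, 108.1]
wrist_force: [1.1, -1.0, -0.2]
finger_gap: 0.633
finger_force: 0.0
t: 42.38
position: [0.5281, 0.0003, 0.2205]
ee_rot: [-180.0, 0.0, 108.1]
wrist_force: [-1.3, -0.5, 0.0]
finger_gap: 0.753
finger_force: 0.0
[(0.94, [0.651, 0.504, 0.0], array([-0.637,  0.336])), (0.82, [0.686, 0.398, 0.005], array([-0.525,  0.336])), (0.81, [0.364, 0.422, -0.001], array([-0.648,  0.037])), (0.79, [0.583, -0.234, 0.004], array([0.044, 0.041])), (0.71, [0.597, -0.298, 0.001], array([0.109, 0.035])), (0.68, [0.512, -0.259, -0.003], array([ 0.046, -0.033])), (0.57, [0.526, -0.318, -0.006], array([ 0.106, -0.038])), (0.42, [0.557, 0.305, 0.001], array([-0.476,  0.184]))]
[(0.2, [0.561, 0.303, 0.0])]
[(0.93, [0.509, -0.261, -0.002], array([ 0.047, -0.037])), (0.9, [0.649, 0.504, -0.005], array([-0.636,  0.334])), (0.78, [0.685, 0.402, 0.004], array([-0.529,  0.337])), (0.77, [0.523, -0.325, -0.002], array([ 0.112, -0.044])), (0.57, [0.359, 0.419, -0.0], array([-0.646,  0.032]))]
[(0.78, [0.609, 0.028, 0.137])]
python3 -m pendant '[[[0.001,0.029,0.007,0.041,70],[0.004,0.028,0.007,0.041,70],[0.006,0.028,0.007,0.041,70],[-0.0,0.0,0.022,-0.0,70],[-0.0,0.0,0.022,-0.0,70]]]'
end [0.609 0.03  0.155] 94.0
```

View pics/s7.png

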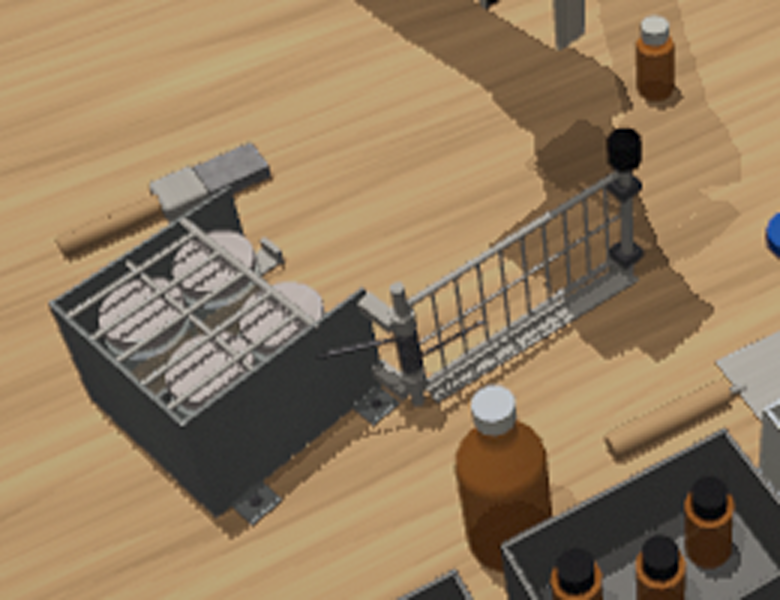

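All four jars are upright under the roof and the gate is still bolted open (knob at crop (622,150)). Gripping the knob, easing the gate off the catch, and lifting the bolt.

```bash
python3 -m pendant '[[[0.001,0.029,0.007,0.041,70],[0.004,0.028,0.007,0.041,70],[0.006,0.028,0.007,0.041,70],[0,0,0.022,0,70],[0,0,0,0,70],[0,0,0,0,70]]]' 40
python3 - <<'E'
from h import *
s=st();print(s['position'],s['ee_rot'])
plan([(.609,.029,.12,94,.03)],jaw=70)
E
```

```text
t: 43.18
position: [0.6076, 0.031, 0.1762]
ee_rot: [-179.7, 0.0, 94.0]
wrist_force: [-0.4, -0.8, 0.8]
finger_gap: 0.754
finger_force: 0.0
[0.60758173 0.03102843 0.17616601] [-1.79736210e+02  3.47925621e-02  9.40335197e+01]
python3 -m pendant '[[[-0.001,0.001,0.028,0.0,70],[-0.001,0.001,0.028,0.0,70]]]'
end [0.61  0.029 0.12 ] 94.0
```

```bash
python3 -m pendant '[[[-0.001,0.001,0.028,0,70],[-0.001,0,0.027,0,70],[0,0,0,0,70],[0,0,0,0,20],[0,0,0,0,20],[0,0,0,0,20],[0,0,0,0,20],[0,0,0,0,20]]]' 40
python3 -m pendant '[[[0,0,0,0,20],[0,0,0,0,20],[0,0,0,0,20],[0,0.007,0,0,20],[0,0.007,0,0,20],[0,0,0,0,20]]]'
python3 -m pendant '[[[0,0,-0.008,0,20],[0,0,-0.008,0,20],[0,0,-0.006,0,20],[0,0,0,0,20],[0,0,0,0,20]]]'
python3 - <<'E'
from h import *
s=st();print(s['position'],s['ee_rot'],s['finger_gap']*93,s['wrist_force'])
p=cap('scene'); print([(round(d['p'],2),W(p,d['at']).round(3).tolist()) for d in models.tip_of(p,'bolt_knob')][:3])
H=b2w(-.004,.112); P=np.array(s['position']); r=np.linalg.norm(P[:2]-H); a0=np.degrees(np.arctan2(*(P[:2]-H)[::-1])); print(r,a0)
plan([(*(H+r*np.array([np.cos(np.radians(a0+d)),np.sin(np.radians(a0+d))])),P[2],s['ee_rot'][2]+d) for d in np.arange(5,101,5)],jaw=20)
E
```

```text
t: 43.85
position: [0.6108, 0.0298, 0.1241]
ee_rot: [179.9, -0.0, 94.1]
wrist_force: [-0.5, 0.0, -0.1]
finger_gap: 0.445
finger_force: 0.0
t: 44.35
position: [0.6227, 0.0318, 0.1229]
ee_rot: [-179.7, -0.2, 94.0]
wrist_force: [-5.4, 1.9, 7.5]
finger_gap: 0.271
finger_force: 40.0
t: 44.77
position: [0.6224, 0.0317, 0.1448]
ee_rot: [-179.8, -0.1, 94.1]
wrist_force: [-5.4, 1.9, 2.4]
finger_gap: 0.276
finger_force: 40.0
[0.62235973 0.03171978 0.14482135] [-1.79766697e+02 -1.20267581e-01  9.40651588e+01] 25.69098000584277 [-5.42560097  1.86592941  2.42815991]
[(0.44, [0.623, 0.029, 0.16])]
0.19874722094574532 93.65759395964666
python3 -m pendant '[[[-0.001,-0.017,-0.0,-0.044,20],[-0.0,-0.018,-0.0,-0.043,20],[-0.001,-0.017,-0.0,-0.044,20],[-0.001,-0.017,-0.0,-0.044,20],[-0.0,-0.018,-0.0,-0.043,20],[-0.001,-0.017,-0.0,-0.044,20],[-0.0,-0.017,-0.0,-0.043,20],[-0.001,-0.018,-0.0,-0.044,20]]]'
python3 -m pendant '[[[-0.001,-0.017,-0.0,-0.044,20],[-0.0,-0.017,-0.0,-0.043,20],[-0.001,-0.018,-0.0,-0.044,20],[-0.001,-0.017,-0.0,-0.044,20],[-0.0,-0.017,-0.0,-0.043,20],[-0.001,-0.018,-0.0,-0.044,20],[-0.001,-0.017,-0.0,-0.044,20],[-0.0,-0.017,-0.0,-0.043,20]]]'
python3 -m pendant '[[[-0.001,-0.018,-0.0,-0.044,20],[-0.001,-0.017,-0.0,-0.043,20],[-0.0,-0.017,-0.0,-0.044,20],[-0.001,-0.018,-0.0,-0.044,20]]]'
end [ 0.442 -0.214  0.145] 194.1
```

```bash
python3 -m pendant '[[[-0.001,-0.017,0,-0.044,20],[0,-0.018,0,-0.043,20],[-0.001,-0.017,0,-0.044,20],[-0.001,-0.017,0,-0.044,20],[0,-0.018,0,-0.043,20],[-0.001,-0.017,0,-0.044,20],[0,-0.017,0,-0.043,20],[-0.001,-0.018,0,-0.044,20]]]'
python3 -m pendant '[[[-0.001,-0.017,0,-0.044,20],[0,-0.017,0,-0.043,20],[-0.001,-0.018,0,-0.044,20],[-0.001,-0.017,0,-0.044,20],[0,-0.017,0,-0.043,20],[-0.001,-0.018,0,-0.044,20],[-0.001,-0.017,0,-0.044,20],[0,-0.017,0,-0.043,20]]]'
python3 - <<'E'
from h import *
s=st();print(s['position'],s['ee_rot'],s['finger_gap']*93,s['wrist_force'],s['joint_positions'].round())
p=cap('scene'); print([(round(d['p'],2),W(p,d['at']).round(3).tolist()) for d in models.tip_of(p,'bolt_knob')][:3])
H=b2w(-.004,.112); P=np.array(s['position']); print(np.linalg.norm(P[:2]-H),np.degrees(np.arctan2(*(P[:2]-H)[::-1]))%360)
E
```

```text
t: 45.53
position: [0.4966, -0.0247, 0.1443]
ee_rot: [-179.8, -0.1, 134.3]
wrist_force: [-4.6, -1.6, -3.5]
finger_gap: 0.272
finger_force: 40.0
t: 46.2
position: [0.4378, -0.1478, 0.1448]
ee_rot: [-179.9, -0.1, 174.2]
wrist_force: [-2.0, -0.8, -3.8]
finger_gap: 0.274
finger_force: 40.0
[ 0.43782481 -0.14782667  0.14476747] [-1.79884710e+02 -5.55606743e-02  1.74208585e+02] 25.519841221221615 [-2.04493904 -0.79988032 -3.78957899] [ 13.  25.   4. 117.  -3.  38. 103.]
[(0.75, [0.436, -0.151, 0.158])]
0.19810740707371313 174.55572964605406
```

```bash
python3 -m pendant '[[[-0.001,-0.018,0,-0.044,20],[-0.001,-0.017,0,-0.043,20],[0,-0.017,0,-0.044,20],[0,-0.012,0,-0.04,20],[0,-0.006,0,-0.01,20],[0,0,0,0,20],[0,0,0,0,20]]]'
python3 - <<'E'
from h import *
s=st();print(s['position'],s['ee_rot'],s['finger_gap']*93,s['wrist_force'])
for n in ['scene','top']:
  p=cap(n); print([(round(d['p'],2),W(p,d['at']).round(3).tolist(),w2b(W(p,d['at'])).round(4)) for d in models.tip_of(p,'bolt_knob')][:3])
print(w2b(s['position']))
E
```

```text
t: 46.88
position: [0.4434, -0.2166, 0.1451]
ee_rot: [-179.9, -0.0, -165.4]
wrist_force: [-3.4, -1.9, 0.9]
finger_gap: 0.276
finger_force: 40.0
[ 0.44339504 -0.21657588  0.14508602] [-1.79872301e+02 -5.94308651e-03 -1.65401800e+02] 25.650940959218687 [-3.36910064 -1.89217386  0.93329339]
[(0.8, [0.441, -0.221, 0.16], array([-0.0132, -0.0894]))]
[(0.31, [0.565, -0.193, 0.004], array([-0.0006,  0.0371]))]
[-0.01614893 -0.08567389]
```

```bash
python3 -m pendant '[[[0,-0.003,0,0,20],[0,-0.002,0,0,20],[0,0,0,0,20]]]'
python3 -m pendant '[[[0,0,0.009,0,20],[0,0,0.008,0,20],[0,0,0.008,0,20],[0,0,0.002,0,20],[0,0,0,0,20],[0,0,0,0,20]]]'
python3 - <<'E'
from h import *
s=st();print(s['position'],s['wrist_force'],w2b(s['position']))
p=cap('scene'); print([(round(d['p'],2),W(p,d['at']).round(3).tolist(),w2b(W(p,d['at'])).round(4)) for d in models.tip_of(p,'bolt_knob')][:3])
E
```

```text
t: 47.33
position: [0.4439, -0.2186, 0.1444]
ee_rot: [179.9, -0.1, -165.1]
wrist_force: [-5.5, 1.2, 2.0]
finger_gap: 0.271
finger_force: 40.0
t: 47.83
position: [0.4454, -0.2186, 0.1206]
ee_rot: [180.0, 0.1, -165.1]
wrist_force: [-7.3, 2.3, 23.1]
finger_gap: 0.275
finger_force: 40.0
[ 0.44541459 -0.21855096  0.12061965] [-7.30336847  2.26837236 23.08834191] [-0.01364356 -0.08436904]
[(0.48, [0.445, -0.221, 0.14], array([-0.0119, -0.0854]))]
```

```bash
python3 -m pendant '[[[0,0,0,0,70],[0,0,0,0,70],[0,0,0,0,70],[0,0,0,0,70],[0,0,-0.03,0,70],[0,0,-0.04,0,70],[0,0,-0.04,0,70],[0.01,0.03,-0.01,0,70]]]'
python3 -m pendant '[[[0,0.04,0,0,70],[0,0.04,0,0,70],[-0.02,0.035,0,0,70],[-0.02,0.035,0,0,70],[0,0,0,0,70],[0,0,0,0,70]]]'
python3 - <<'E'
from h import *
s=st();print(s['position'],s['wrist_force'])
for n in ['top','scene']:
  p=cap(n)
  if n=='scene': save(p,'s8.png',(80,150,340,350),3)
  for t in ['bolt_knob','jar1','vial','tin_lid','bottle_cap','tin_can','oil_bottle']: print(t,[(round(d['p'],2),W(p,d['at']).round(3).tolist(),w2b(W(p,d['at'])).round(3).tolist()) for d in models.tip_of(p,t)][:7 if t=='jar1' else 1])
E
```

```text
t: 48.6
position: [0.4338, -0.1992, 0.2433]
ee_rot: [-179.3, 0.7, -165.5]
wrist_force: [1.6, -0.6, 0.3]
finger_gap: 0.745
finger_force: 0.0
t: 49.1
position: [0.4286, -0.0354, 0.2376]
ee_rot: [180.0, 0.1, -164.8]
wrist_force: [0.2, -0.6, 0.1]
finger_gap: 0.748
finger_force: 0.0
[ 0.42856677 -0.03544219  0.23756884] [ 0.23552237 -0.63103285  0.08038734]
bolt_knob [(0.52, [0.442, -0.216, 0.137], [-0.017, -0.087])]
jar1 [(0.87, [0.507, -0.26, -0.003], [0.045, -0.039]), (0.87, [0.361, 0.419, 0.0], [-0.645, 0.034]), (0.63, [0.58, -0.236, 0.002], [0.045, 0.038]), (0.62, [0.65, 0.504, -0.001], [-0.637, 0.335]), (0.58, [0.529, -0.323, -0.001], [0.111, -0.037]), (0.58, [0.685, 0.397, -0.0], [-0.524, 0.334]), (0.5, [0.599, -0.3, 0.0], [0.111, 0.037])]
vial [(0.65, [0.555, 0.301, 0.004], [-0.473, 0.181])]
tin_lid [(0.71, [0.776, -0.16, 0.004], [0.034, 0.248])]
bottle_cap [(0.69, [0.636, -0.169, -0.002], [-0.002, 0.112])]
tin_can [(0.65, [0.758, 0.224, 0.003], [-0.337, 0.35])]
oil_bottle [(0.68, [0.777, -0.157, -0.001], [0.031, 0.25])]
bolt_knob [(0.73, [0.446, -0.221, 0.138], [-0.012, -0.085])]
jar1 [(0.87, [0.523, -0.326, -0.002], [0.112, -0.044]), (0.82, [0.687, 0.399, -0.0], [-0.526, 0.337]), (0.72, [0.51, -0.264, -0.002], [0.05, -0.038]), (0.71, [0.648, 0.506, -0.004], [-0.64, 0.333]), (0.63, [0.361, 0.421, 0.003], [-0.648, 0.035])]
vial [(0.7, [0.427, 0.166, 0.003], [-0.385, 0.018])]
tin_lid [(0.9, [0.558, 0.308, 0.001], [-0.479, 0.187])]
bottle_cap [(0.83, [0.656, 0.172, -0.002], [-0.319, 0.237])]
tin_can [(0.74, [0.757, 0.22, 0.003], [-0.334, 0.348])]
oil_bottle [(0.74, [0.774, -0.155, -0.0], [0.028, 0.247])]
```

View pics/s8.png

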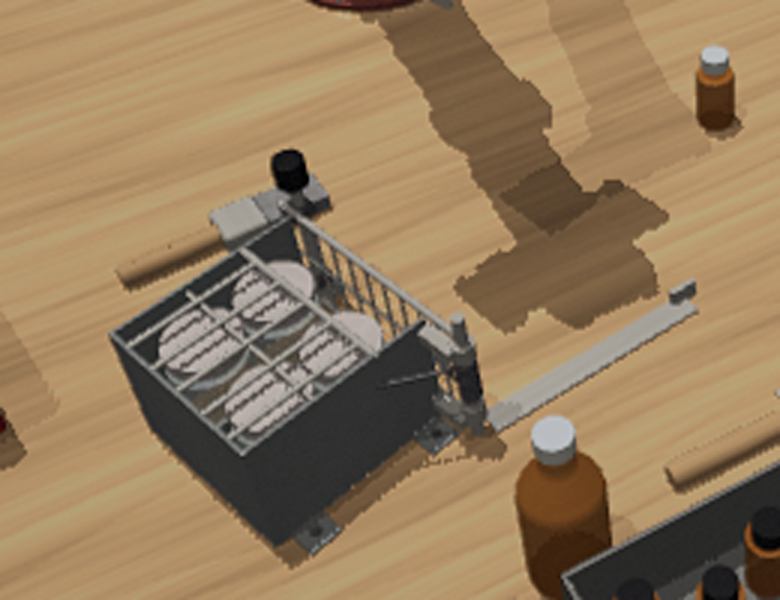

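The picture shows all four jars upright inside, the gate shut with its bolt down (knob at crop (290,170)), and the other things in their places. Handing in.

```bash
python3 -c "
from station import manip
print(manip.sign_off())"
```

```text
the job is handed in; nothing more can be done
None
```

The job is handed in: all four clear jars stand upright in the bay, two to a lane, with the gate shut, its bolt down behind the keeper and nothing else seen out of place in the last pictures; the hand-in gave no verdict.

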